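# Set up the telescopic coffee sign in the condiment tray

### The arm

A 6-joint arm with a two-finger parallel gripper is mounted at the origin on the work surface. World frame = base frame: x ahead of the robot, y to its left, z up, the work surface at z = 0. Lengths are in mm, angles in rad, forces in N, time in s.
With the tool pointing down it reaches from about 275 to 750 mm from the base axis. Payload 10.2 kg.
Tool frame: the origin (TCP) lies on the centre line of the jaws, within the pads' length; the fingertips stand 8 mm ahead of it and the grasp point (between the pads) lies 11 mm behind it; x points along the fingers, y is the direction in which the jaws open and shut, and the axes are right-handed (so a half turn about x gives the same grasp; the last joint's range is limited). The gripper opens to 85 mm and grips with 20 to 120 N. Pads are 22 mm wide; open, the fingers measure 114 mm over their backs; the gripper's body (76 mm by 85 mm) begins 54 mm behind the grasp point. The pads swing forward as they close: fully open they stand 13 mm farther back than shut.
Start: joints at [-1.501, 0.313, 1.498, -0, 1.331, -0.223], TCP at [151.52, -502.666, 239.294] pointing down, gripper open.
Joint ranges: [-2.94, 2.94], [-0.97, 2.17], [0.19, 2.56], [-1.23, 4.37], [0.02, 3.11], [-2.88, 2.88]. Speed limits (rad/s): [2.39, 2.39, 3.01, 3.14, 3.14, 3.14].

### API

Orientations are given as a unit quaternion [w, x, y, z].
In Python, from rig import ctrl, vision, workorder gives the robot as it stands. The module is installed in compiled form; this text tells all that it offers.
- The arm moves only by the shell command python3 -m jog 'ROWS' [OPENING] [FORCE]. ROWS is JSON, a list that holds one entry, the list of rows, each a list of 6 numbers: the shift along the tool's x, y, z in m, then the turn, a rotation vector about the tool's x, y, z in rad. A call has 1 to 12 rows; each row shifts and turns the commanded pose from where the row before left it, along the tool's axes as they then stand; what a row does not reach is not made up. A row lasts 1/8 s, in which the tool goes at most 62.5 mm and 10.7 degrees, less where a joint would pass 70% of its speed; a pose out of reach is approached as far as the arm can. A call is refused whole if a number of a shift passes 0.0625 or a number of a turn 0.188, either way. A call with a gripper value outside its range is refused whole. OPENING is the closure in counts, from 0 (fully open) to 255 (shut), set as the call begins (- or left out, the last holds). The fingers move at their own pace and stop on an object; FORCE is the grip in N (left out, the last holds). Time passes only in rows, so rows that do not move let the fingers close. It gives the time, the measured TCP pose, the force and the opening at its end, in the units of the state.
- ctrl.sense(): the state, without advancing time (a new reading comes with each control period).
- vision.capture(name): name is "scene" or "side" or "wrist"; returns a dict with "image" (480x640x3 uint8, red, green, blue), "mtx" (3x3 intrinsics, pixels), "R" (3x3) and "t" (3): a world point X has camera coordinates R X + t; the wrist camera has in their place "hand_eye" (4x4, takes a point from camera to tool coordinates, whose origin is the TCP and whose axes are the tool frame's). Camera axes: x right, y down, z forward; pixel columns grow to the right and rows downward; lengths in mm; the calibration is good to about 2 mm. A picture is of the moment at which its call begins: read the wrist's pose just before it. There is no depth.
- workorder.finish_job(): hands the job in, once; it reports no verdict.
The state is a dict: "time_s": time; "joints": joint angles; "dq": joint speeds; "tau": joint torques, N m; "eef_pos": TCP position; "ee_rot": TCP orientation; "force": force on the tool from outside, world axes, zero at the start; "wrist_torque": the same for the moment, N m; "grip_width": opening from 0.0 (shut) to 1.0 (fully open).
Only numpy, scipy, OpenCV 4.12 (cv2) and the standard library are available. Lean on these libraries where they do the work, as an engineer would, in place of code of your own. Each camera call takes 0.05 s, during which the arm holds its last target.

### The job

The little telescopic coffee sign has been left lying face down on the counter: stand it up on the rubber mat in the free bay of the white condiment tray, square to the tray with its base flat on the mat and its board facing the guests (away from the robot), and raise it to its high setting - squeeze the brass spring button flush and slide the upper tube up until the button pops out of the tube's lower hole. Let go of it, and leave the sugar caddy, cups, syrup bottle and creamer where they stand.

Things in the scene. Friction and masses are not known exactly. Their poses are not given: they have to be found in the camera images.
- pole (a point): Telescopic sign, 155 mm long closed, 0.92 kg, base-heavy (balances 20 mm from the base underside). This point: on the pole axis, 68 mm from the base underside. x runs along the pole from base to top end, z out of its back (button side, up at the start), y across. It lies level on the board's face and the base's front edge, pole axis 32 mm above the counter.
- sign_base (a point): Centre of the underside of the steel base plate, 120 (y) x 100 (z) x 8 mm; axes as pole, so x points up when it stands. The pole axis lies 18 mm from here towards the board (z = -18 mm); the front edge is 32 mm in front of that axis, the rear edge 68 mm behind it. Let go while leaning up to 0.4 rad forward on its front edge, it rocks back flat by itself.
- tube_top (a point): Centre of the top end (black cap) of the sign's upper tube: bare aluminium, 28 x 28 mm square outside, sliding over a dark 20 mm square post; 135 mm long with its cap, its lower end 20 mm from the base underside when closed. Fingers can take its uppermost 60 mm from above on all four sides. Axes as pole.
- board (a point): Centre of the face of the sign board: cream, orange band, coffee cup; 110 mm wide (y), 66 mm high, 5 mm thick, on a 13 mm bracket on the front of the upper tube, with which it moves. Its face is 32 mm in front of the pole axis and looks along -z; it spans 65 to 131 mm below the tube's top end. Axes as pole.
- button_tip (a point): Tip of the domed brass spring button, 13 mm diameter. It is held in the post, 126 mm from the base underside (29 mm below the tube's top end when closed), and stands out 6 mm through a 14 mm hole in the tube's back (+z) face. Pinching the tube there between its back and front faces pushes it flush. Axes as pole.
- sleeve (a joint): Draw of the upper tube along the post, m: 0 low setting (start), button in the upper hole; 0.060 high setting, button in the lower hole; +-1 mm play. Between holes it slides freely and drops by its own weight. If the button is kept out of the hole it goes on to 0.075, the end.
- button (a joint): How far the button is pressed in, m: 0 popped out, 0.006 flush with the tube's face, about 0.008 inside the tube between holes. Spring 0.8 N out, 2 N flush. Flush is enough: its dome then slips under the hole's edge when the tube is drawn with 3 to 5 N; the base end weighs 7 N, so it stays down.
- mat: Black ribbed rubber mat, 112 (x) x 132 (y) x 2 mm, fixed on the floor of the tray's free bay (138 x 159 mm inside, rims 10 mm above its floor). Origin at the centre of its underside, 24 mm above the counter. x points away from the robot, to the guests; y along the tray; z up.
- tray: White tray with two bays, 150 (x) x 336 (y) mm, on a black riser 172 x 358 x 20 mm, fixed. Floor 24 mm, rim and middle divider 34 mm above the counter; bay centres 84 mm either way along y. Origin under its centre, on the counter; x points away from the robot.
- caddy: White sugar-packet caddy standing in the tray's other bay, 100 (x) x 120 (y) x 70 mm high, loose, a bystander. Origin at the centre of its underside.
- cups: Stack of white paper cups, mouths down, 84 mm diameter at the foot, 165 mm high, loose, a bystander beside the lying sign. Origin at the centre of its underside.
- syrup: Amber syrup bottle with black pump, 72 mm diameter, 186 mm high, its spout reaching 48 mm along its x axis at 180 mm height; loose, a bystander beside the lying sign. Origin at the centre of its underside.
- creamer: Steel creamer jug, 68 mm diameter, 70 mm high, its handle reaching 54 mm along its y axis; loose, a bystander on the robot's side of the tray. Origin at the centre of its underside.
Not all that is in view belongs to the job. Leave any purple, red or turquoise look-alike of the part that bears pole alone.

How it is judged:
By the outcome, as a careful person would: the job done as asked, in the order asked, and still so for the second after the job is handed in, with the robot touching nothing.
It also fails if it takes over 58 s, if anything falls off the work surface, if the arm or the gripper's body presses on something with over 40 N, if the wrist force passes 120 N, or if a joint passes its speed limit or range.

## Working session

There is one attempt and no reset: what is moved stays moved. The work goes in short steps, Python scripts to look and compute and a shell command to move; the robot and the scene stay as the last step left them, time stands still between calls to the robot, and variables do not carry over. Pictures are saved under pics/ and viewed, and the job is handed in when it is done.

```bash
mkdir -p pics
python3 - <<'E'
from rig import ctrl, vision
import cv2
s=ctrl.sense();print(s)
for n in("scene","side","wrist"):
    d=vision.capture(n);cv2.imwrite(f"pics/{n}0.png",d["image"][:,:,::-1]);print(n,{k:v for k,v in d.items() if k!="image"})
E
```

```text
{'time_s': 0.0, 'joints': array([-1.50137436e+00,  3.13474793e-01,  1.49848130e+00, -4.37185283e-05,
        1.33101296e+00, -2.23388988e-01]), 'dq': array([-0.00064278, -0.00064676, -0.00102041,  0.00112137,  0.00101936,
       -0.00023314]), 'tau': array([-5.98432907e-04, -4.12261963e+01, -2.59743798e+01, -2.14816337e-04,
        4.06715437e-03,  9.07861988e-06]), 'eef_pos': array([ 151.502977  , -502.38502889,  238.70574514]), 'ee_rot': array([ 0.10267214,  0.6995638 ,  0.10364483, -0.69951888]), 'force': array([-0.23411802, -0.5957024 ,  0.43997245]), 'wrist_torque': array([ 0.0738774 ,  0.00544085, -0.02189013]), 'grip_width': 0.9980490598978063}
scene {'mtx': array([[493.09590902,   0.        , 326.13411112],
       [  0.        , 493.09590902, 236.99565639],
       [  0.        ,   0.        ,   1.        ]]), 'R': array([[-0.75112708,  0.66000451, -0.01421782],
       [ 0.5176352 ,  0.57546213, -0.63316439],
       [-0.40970954, -0.48294656, -0.77388676]]), 't': array([ 348.40872974, -276.0022576 , 1454.84635279])}
side {'mtx': array([[508.36959975,   0.        , 308.20937814],
       [  0.        , 508.36959975, 236.67304071],
       [  0.        ,   0.        ,   1.        ]]), 'R': array([[-0.91394194, -0.40575894,  0.00835602],
       [-0.26931782,  0.59095873, -0.7604181 ],
       [ 0.30360838, -0.69722842, -0.64938008]]), 't': array([526.75354392, 140.20236544, 996.32250455])}
wrist {'mtx': array([[364.40305038,   0.        , 317.68981615],
       [  0.        , 364.40305038, 238.07840907],
       [  0.        ,   0.        ,   1.        ]]), 'hand_eye': array([[-4.81968614e-05, -2.90572785e-01,  9.56852891e-01,
        -1.33396513e+02],
       [ 9.99999892e-01,  4.28106425e-04,  1.80375619e-04,
         1.72973787e-01],
       [-4.62047116e-04,  9.56852796e-01,  2.90572733e-01,
        -7.28681931e+01],
       [ 0.00000000e+00,  0.00000000e+00,  0.00000000e+00,
         1.00000000e+00]])}
```

View pics/scene0.png

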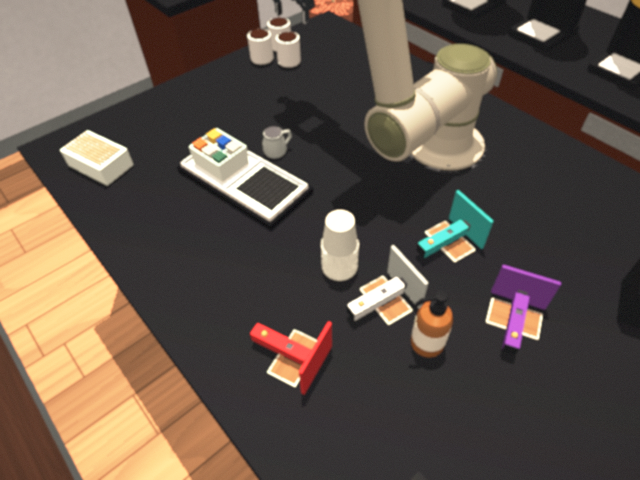

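View pics/side0.png

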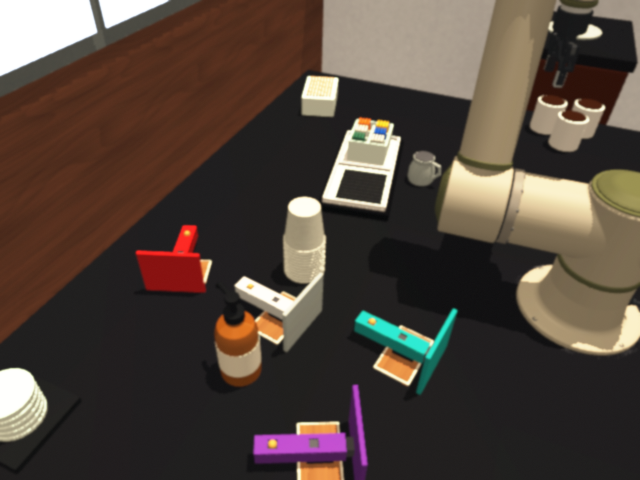

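View pics/wrist0.png

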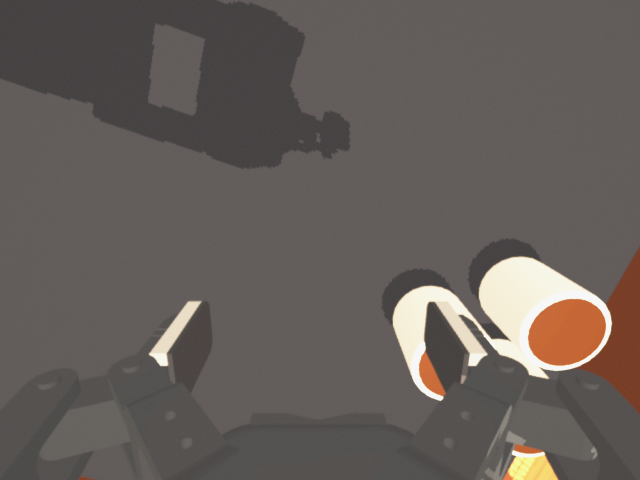

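Candidates for the sign: white/aluminium at scene (380,298) / side (265,297); turquoise (445,238), red (285,345) and purple (517,320) are excluded by colour. The white one sits between the cups and the syrup, as described. I'll confirm it in an enlarged crop.

Run:
```python
import cv2
a=cv2.imread("pics/scene0.png");b=cv2.imread("pics/side0.png")
cv2.imwrite("pics/c1.png",cv2.resize(a[200:360,300:470],None,fx=4.7,fy=3.75*1.0,interpolation=cv2.INTER_CUBIC)[:600] if 0 else cv2.resize(a[215:365,310:470],None,fx=4,fy=4,interpolation=cv2.INTER_CUBIC))
cv2.imwrite("pics/c2.png",cv2.resize(b[240:390,200:360],None,fx=4,fy=4,interpolation=cv2.INTER_CUBIC))
cv2.imwrite("pics/c3.png",cv2.resize(a[115:230,165:325],None,fx=5,fy=5,interpolation=cv2.INTER_CUBIC))
cv2.imwrite("pics/c4.png",cv2.resize(b[105:225,310:450],None,fx=5,fy=5,interpolation=cv2.INTER_CUBIC))
```

```text
(no output)
```

View pics/c1.png

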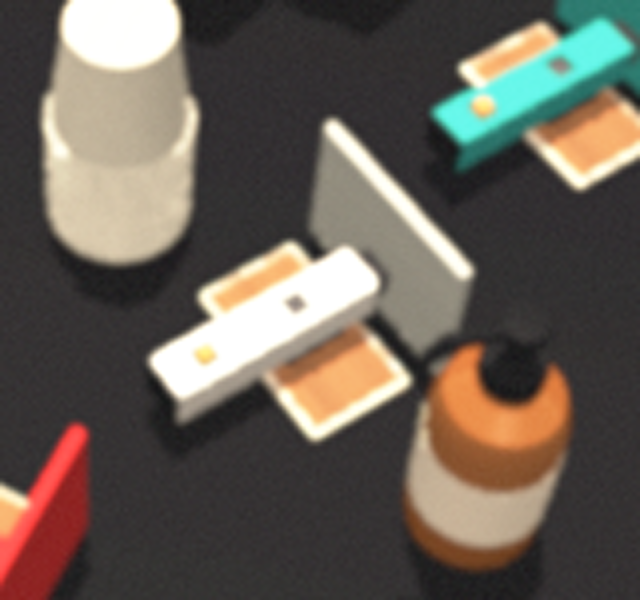

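View pics/c2.png

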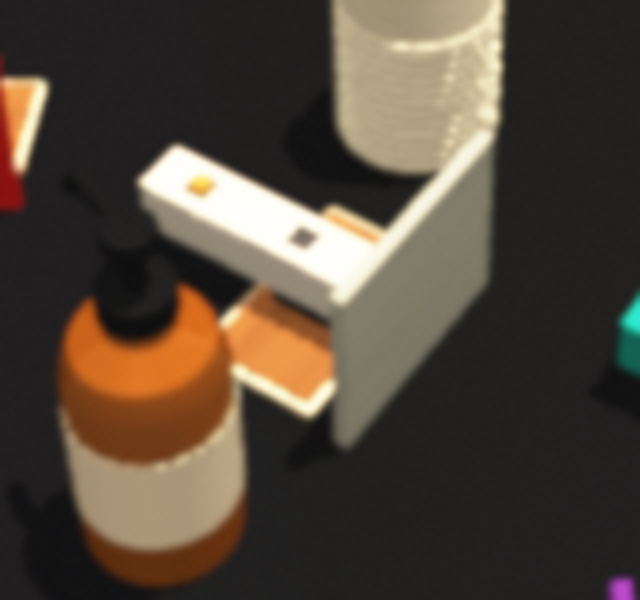

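View pics/c3.png

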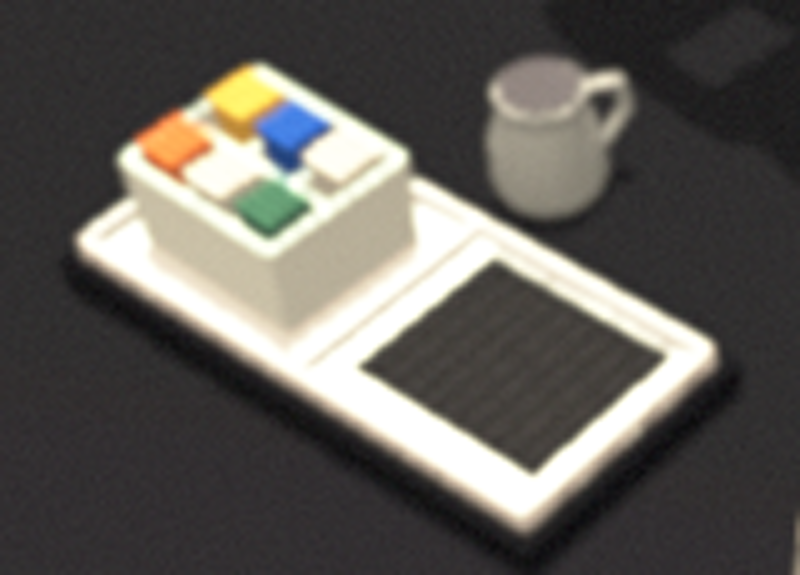

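View pics/c4.png

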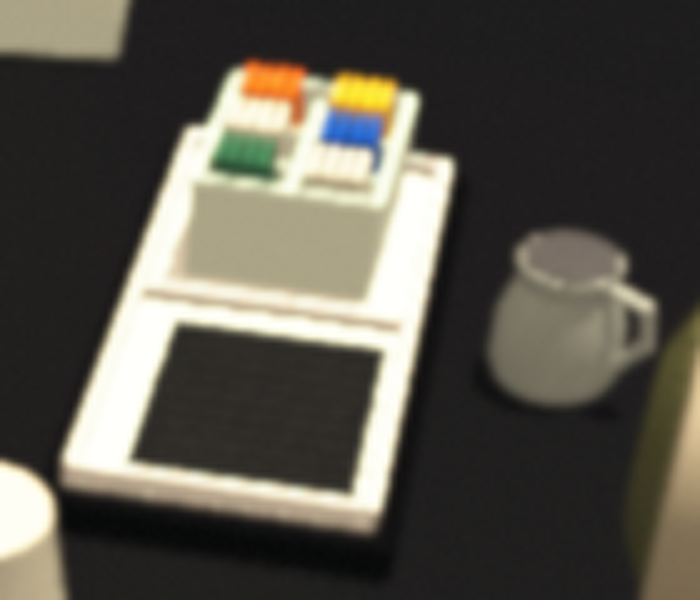

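The crops confirm the white sign (button near its far end at scene (361,303), pierced lower hole (384,291), base edge (392,246)–(427,283)). Now measure.

```bash
cat > h.py <<'E'
import numpy as np, cv2
from scipy.spatial.transform import Rotation as Rn
S=dict(K=np.array([[493.0959,0,326.1341],[0,493.0959,236.9957],[0,0,1]]),R=np.array([[-0.75112708,0.66000451,-0.01421782],[0.5176352,0.57546213,-0.63316439],[-0.40970954,-0.48294656,-0.77388676]]),t=np.array([348.40872974,-276.0022576,1454.84635279]))
D=dict(K=np.array([[508.3696,0,308.2094],[0,508.3696,236.673],[0,0,1]]),R=np.array([[-0.91394194,-0.40575894,0.00835602],[-0.26931782,0.59095873,-0.7604181],[0.30360838,-0.69722842,-0.64938008]]),t=np.array([526.75354392,140.20236544,996.32250455]))
def onz(c,px,z):
    d=c['R'].T@np.linalg.inv(c['K'])@np.array([px[0],px[1],1.]);o=-c['R'].T@c['t'];return o+d*(z-o[2])/d[2]
def tri(ps,pd):
    P=[c['K']@np.c_[c['R'],c['t']] for c in(S,D)]
    X=cv2.triangulatePoints(P[0],P[1],np.array(ps,float).reshape(2,1),np.array(pd,float).reshape(2,1));return(X[:3]/X[3]).ravel()
def proj(c,X):
    p=c['K']@(c['R']@np.asarray(X,float)+c['t']);return p[:2]/p[2]
E
python3 - <<'E'
from h import *
np.set_printoptions(precision=1,suppress=True)
s=lambda x,y:(310+x/4-.4,215+y/4-.4); d=lambda x,y:(200+x/4-.4,240+y/4-.4)
for n,a,b,z in[("btn",(205,353),(201,185),52),("hole",(295,303),(303,238),46),("topL",(150,360),(140,183),46),("topR",(180,403),(178,147),46),("baseA",(330,123),(490,135),100),("baseB",(470,272),(340,298),100)]:
    print(n,onz(S,s(*a),z),onz(D,d(*b),z),tri(s(*a),d(*b)))
s=lambda x,y:(165+x/5-.4,115+y/5-.4); d=lambda x,y:(310+x/5-.4,105+y/5-.4)
m=[onz(S,s(*p),26) for p in[(495,262),(667,355),(532,472),(360,367)]]
k=[onz(D,d(*p),26) for p in[(177,325),(385,350),(353,493),(133,462)]]
for v in(m,k):
    v=np.array(v);print(v,v.mean(0)); print(np.linalg.norm(v-np.roll(v,-1,0),axis=1),[np.arctan2(*(v[(i+1)%4]-v[i])[1::-1]) for i in range(4)])
E
```

```text
btn [586.7 253.2  52. ] [585.1 253.9  52. ] [586.  252.5  50.3]
hole [525.3 260.5  46. ] [528.5 259.4  46. ] [527.1 261.9  49.3]
topL [609.  234.2  46. ] [615.4 259.9  46. ] [615.3 246.7  46.4]
topR [615.1 264.1  46. ] [610.8 231.2  46. ] [609.5 252.2  51.4]
baseA [454.9 212.5 100. ] [455.7 211.7 100. ] [455.4 212.9 101. ]
baseB [472.2 329.6 100. ] [475.4 326.6 100. ] [474.  330.2 103.7]
[[ 471.7 -252.4   26. ]
 [ 447.1 -132.2   26. ]
 [ 552.1 -113.    26. ]
 [ 574.2 -235.    26. ]] [ 511.3 -183.2   26. ]
[122.7 106.7 124.  104. ] [np.float64(1.7729424976842636), np.float64(0.18090819419529203), np.float64(-1.3911832005629132), np.float64(-2.9733993609696907)]
[[ 576.7 -235.4   26. ]
 [ 471.4 -258.1   26. ]
 [ 448.7 -134.    26. ]
 [ 553.2 -113.7   26. ]] [ 512.5 -185.3   26. ]
[107.7 126.1 106.4 123.9] [np.float64(-2.929267363516438), np.float64(1.7515308527253577), np.float64(0.1921985185785761), np.float64(-1.3799438851116297)]
```

Run:
```python
from h import *
from rig import ctrl
np.set_printoptions(precision=2,suppress=True)
s=ctrl.sense();q=s['ee_rot'];print(Rn.from_quat([*q[1:],q[0]]).as_matrix(),s['time_s'],s['joints'])
# bystanders: foot bottom pixels (front edge) and tops
print("cups top ctr z165",onz(S,(341,218),165),onz(D,(305,208),165))
print("syrup pump z186",onz(S,(438,302),180),onz(D,(233,298),180))
print("creamer rim z70",onz(S,(272.5,132),70),onz(D,(424,156),70))
```

```text
[[-0.    0.29 -0.96]
 [ 0.   -0.96 -0.29]
 [-1.   -0.   -0.  ]] 0.15 [-1.5   0.31  1.5  -0.    1.33 -0.22]
cups top ctr z165 [523.51 119.64 165.  ] [529.3  124.36 165.  ]
syrup pump z186 [539.02 399.41 180.  ] [528.25 391.63 180.  ]
creamer rim z70 [ 391.54 -309.84   70.  ] [ 394.84 -313.44   70.  ]
```

```bash
python3 -m jog '[[[0,0,0,0.148,0,0],[0,0,0,0.148,0,0],[0,0,0,0.149,0,0],[0,-0.0508,-0.0161,0,0,0],[0,-0.0508,-0.0161,0,0,0],[0,-0.0508,-0.0161,0,0,0],[0,-0.0508,-0.0161,0,0,0],[0,-0.0508,-0.0161,0,0,0],[0,-0.0508,-0.0161,0,0,0]]]' 90 60; python3 -c "
from rig import ctrl;s=ctrl.sense();print(list(s['joints']),list(s['eef_pos']),list(s['ee_rot']))" | tee -a log.txt
```

```text
time_s: 1.27
eef_pos: [293.6, -214.4, 239.3]
ee_rot: [-0.054, 0.705, -0.054, -0.705]
force: [0.3, -0.1, 1.1]
grip_width: 0.646
[np.float64(-0.9564605940790913), np.float64(-0.056044115914198174), np.float64(1.9219630882868628), np.float64(0.0001229652139728935), np.float64(1.2755007878522853), np.float64(0.7670687961781891)] [np.float64(293.59347339163725), np.float64(-214.39856427297576), np.float64(239.28127806257783)] [np.float64(-0.05393881525738895), np.float64(0.7051159481574311), np.float64(-0.053980051113616166), np.float64(-0.7049739413229738)]
```

```bash
python3 -m jog '[[[0,-0.0508,-0.0161,0,0,0],[0,-0.0508,-0.0161,0,0,0],[0,-0.0508,-0.0161,0,0,0],[0,-0.0508,-0.0161,0,0,0],[0,-0.0508,-0.0161,0,0,0],[0,-0.0508,-0.0161,0,0,0],[0,-0.0508,-0.0161,0,0,0]]]'; python3 -c "
from rig import ctrl;s=ctrl.sense();print(list(s['joints']),list(s['eef_pos']),list(s['ee_rot']))" | tee -a log.txt
```

```text
time_s: 2.15
eef_pos: [459.0, 120.2, 239.2]
ee_rot: [-0.054, 0.705, -0.054, -0.705]
force: [0.3, -1.2, 0.7]
grip_width: 0.646
[np.float64(0.008536170600655852), np.float64(0.20135073772873927), np.float64(1.6426829940206633), np.float64(-0.00012147496120232071), np.float64(1.2975301263665882), np.float64(1.731273797532316)] [np.float64(459.0042955395562), np.float64(120.19354430509395), np.float64(239.21442601916542)] [np.float64(-0.05361579852051103), np.float64(0.705081728270853), np.float64(-0.05369649363333442), np.float64(-0.7050544583073566)]
```

```bash
python3 -m jog '[[[0,-0.0502,-0.0158,0,0,0],[0,-0.0502,-0.0158,0,0,0],[0,-0.0502,-0.0158,0,0,0],[0,0,0,0,0,0]]]'
python3 - <<'E'
from rig import ctrl, vision
import cv2
s=ctrl.sense();print(list(s['joints']),list(s['eef_pos']),list(s['ee_rot']),s['force'])
d=vision.capture("wrist");cv2.imwrite("pics/w1.png",d["image"][:,:,::-1])
E
```

```text
time_s: 2.65
eef_pos: [528.4, 262.4, 237.9]
ee_rot: [0.053, -0.705, 0.053, 0.706]
force: [0.4, -0.9, -1.3]
grip_width: 0.649
[np.float64(0.26233582001275485), np.float64(0.4594302214604925), np.float64(1.2911996243242552), np.float64(0.000304693722297528), np.float64(1.3924613712789944), np.float64(1.982142104871088)] [np.float64(528.4001260163791), np.float64(262.3849610152618), np.float64(237.91847349780815)] [np.float64(0.052578305055637146), np.float64(-0.7046083997541656), np.float64(0.052728433612546026), np.float64(0.705678565015346)] [ 0.39674619 -0.85354089 -1.30400987]
```

View pics/w1.png

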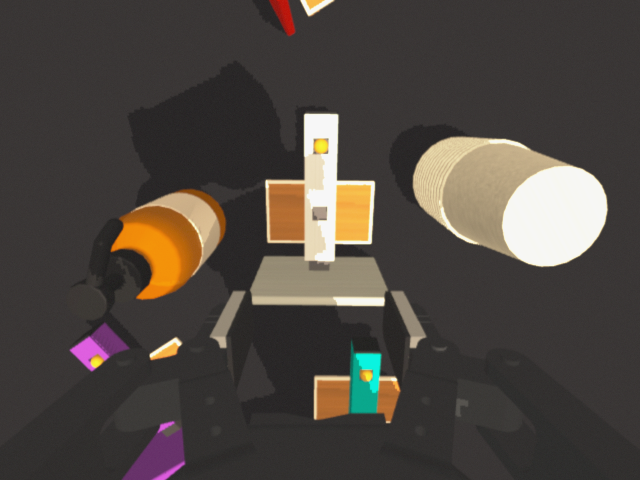

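The wrist view shows the white sign between the fingers' lines: button (321,146), lower hole (320,213), base rear edge (253,303)-(385,303). It is well aligned. I'll compute positions from these pixels and fit the arm's kinematics.

```bash
cat >> h.py <<'E'
HE=np.array([[-4.82e-05,-0.29057,0.95685,-133.397],[1,4.28e-4,1.8e-4,.173],[-4.62e-4,.95685,.29057,-72.868],[0,0,0,1]]);KW=np.array([[364.403,0,317.69],[0,364.403,238.078],[0,0,1]])
def won(px,z,pos,q):
    R=Rn.from_quat([*q[1:],q[0]]).as_matrix();o=R@HE[:3,3]+pos;d=R@HE[:3,:3]@np.linalg.inv(KW)@np.array([px[0],px[1],1.]);return o+d*(z-o[2])/d[2]
E
python3 - <<'E'
from h import *
from scipy.optimize import least_squares
np.set_printoptions(precision=2,suppress=True)
pos=np.array([528.4,262.385,237.92]);q=[0.052578,-0.704608,0.052728,0.705679]
for p,z in[((321,146),51),((320,213),46),((305,115),46),((338,115),46),((253,303),100),((385,303),100)]:print(p,won(p,z,pos,q))
data=[([-1.50137436,.313474793,1.4984813,0,1.33101,-.223389],[151.503,-502.385,238.706],[.10267,.69956,.10364,-.69952]),
([-.95646,-.056044,1.921963,0,1.2755,.767069],[293.593,-214.399,239.281],[-.05394,.70512,-.05398,-.70497]),
([.008536,.2013507,1.642683,0,1.29753,1.731274],[459.004,120.194,239.214],[-.05362,.70508,-.0537,-.70505]),
([.262336,.45943,1.2912,0.0003,1.39246,1.98214],[528.4,262.385,237.918],[.052578,-.704608,.052728,.705679])]
A=[];B=[]
for j,p,qq in data:
    c,s_=np.cos(j[0]),np.sin(j[0]);r=c*p[0]+s_*p[1];l=-s_*p[0]+c*p[1]
    a,b=j[1],j[1]+j[2]
    print(r,l,p[2],Rn.from_quat([*qq[1:],qq[0]]).as_matrix()[:,2], j[0]-j[5])
    # r=a0+L1 sin a+L2 sin b+E cos b ; z=h+L1 cos a+L2 cos b-E sin b
    A+= [[0,np.sin(a),np.sin(b),np.cos(b)],[1,np.cos(a),np.cos(b),-np.sin(b)]];B+=[r,p[2]]
x,res,rk,sv=np.linalg.lstsq(np.array(A),np.array(B),rcond=None);print(x,res,sv,np.array(A)@x-B)
E
```

```text
(321, 146) [584.73 250.81  51.  ]
(320, 213) [525.81 260.35  46.  ]
(305, 115) [611.67 260.49  46.  ]
(338, 115) [607.54 232.88  46.  ]
(253, 303) [471.38 324.48 100.  ]
(385, 303) [455.28 217.05 100.  ]
511.6840767438078 116.2895216295819 238.706 [-0.96 -0.29 -0.  ] -1.27798536
344.42926559229113 116.32825045342591 239.281 [-0.99  0.15 -0.  ] -1.723529
460.01324135409124 116.27161059735347 239.214 [-0.99  0.15 -0.  ] -1.7227379999999999
578.3679728023718 116.37412195791126 237.918 [-0.99  0.15  0.  ] -1.7198039999999999
[-48.29 438.57 396.77  36.5 ] [0.03] [3.43 2.03 0.34 0.03] [ 0.13  0.    0.01 -0.01 -0.1  -0.   -0.04  0.01]
```

Wrist-view measurement agrees with the others: axis yaw −0.155, point at 68 mm ≈ (528,260.5). Descend and grip.

```bash
python3 -m jog '[[[0.05,0.002,0,0,0,0],[0.05,0,0,0,0,0],[0.05,0,0,0,0,0],[0.04,0,0,0,0,0],[0.023,0,0,0,0,0],[0,0,0,0,0,0]]]'
python3 - <<'E'
from rig import ctrl, vision
import cv2
s=ctrl.sense();print(list(s['joints']),list(s['eef_pos']),s['force'])
d=vision.capture("side");cv2.imwrite("pics/d2.png",cv2.resize(d["image"][180:400,160:440,::-1],None,fx=2.7,fy=2.7))
E
```

```text
time_s: 3.45
eef_pos: [527.0, 256.8, 25.3]
ee_rot: [0.054, -0.704, 0.055, 0.706]
force: [0.4, -0.1, -0.1]
grip_width: 0.649
[np.float64(0.2537577151043536), np.float64(0.6883973204858773), np.float64(1.5188019176727363), np.float64(-0.00015247526195901097), np.float64(0.9376046790299568), np.float64(1.9780457117448906)] [np.float64(526.9581092568492), np.float64(256.78201072828665), np.float64(25.346374200978502)] [ 0.42246982 -0.06600552 -0.08412725]
```

View pics/d2.png

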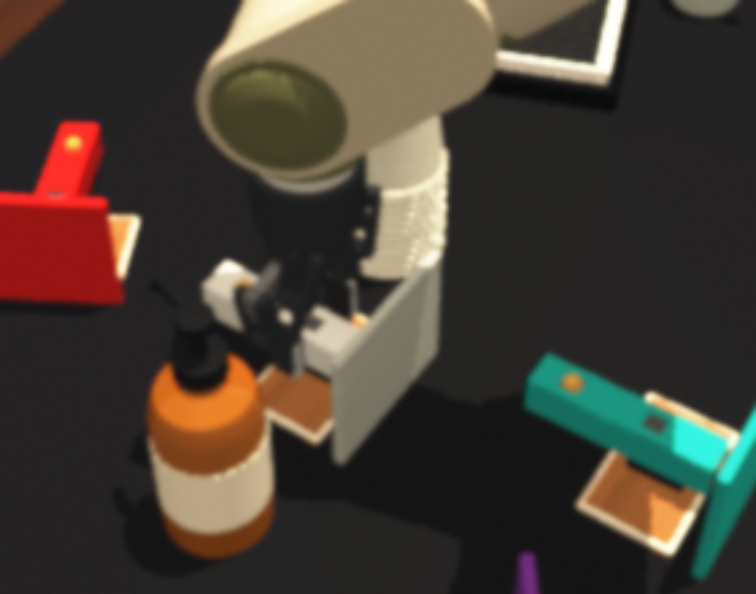

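```bash
python3 -m jog '[[[0,-0.003,0,0,0,0],[0,0,0,0,0,0],[0,0,0,0,0,0],[0,0,0,0,0,0],[0,0,0,0,0,0]]]' 255 110;python3 -m jog '[[[-0.02,0,0,0,0,0],[-0.04,0,0,0,0,0],[-0.05,0,0,0,0,0],[-0.05,0,0,0,0,0],[0,0,0,0,0,0]]]';  python3 - <<'E'
from rig import ctrl, vision
import cv2
s=ctrl.sense();print(list(s['joints']),list(s['eef_pos']),list(s['ee_rot']),s['force'])
for n in("side","scene"):
    d=vision.capture(n);cv2.imwrite(f"pics/{n}3.png",d["image"][:,:,::-1])
E
```

```text
time_s: 4.12
eef_pos: [529.1, 261.2, 28.2]
ee_rot: [-0.054, 0.706, -0.053, -0.704]
force: [-1.7, -0.5, 7.4]
grip_width: 0.31
time_s: 4.75
eef_pos: [529.5, 261.4, 189.6]
ee_rot: [-0.054, 0.707, -0.053, -0.703]
force: [0.5, 0.8, -10.6]
grip_width: 0.306
[np.float64(0.2604313456826592), np.float64(0.49247030029526034), np.float64(1.3686296521674866), np.float64(-0.00018183844382557078), np.float64(1.2733289763890108), np.float64(1.9831784108442834)] [np.float64(529.5292416968632), np.float64(261.42490648747986), np.float64(189.60102113364314)] [np.float64(-0.05443008759453847), np.float64(0.7074749464118458), np.float64(-0.05287414512643869), np.float64(-0.7026527524610967)] [  0.49779709   0.81657051 -10.64841024]
```

View pics/side3.png

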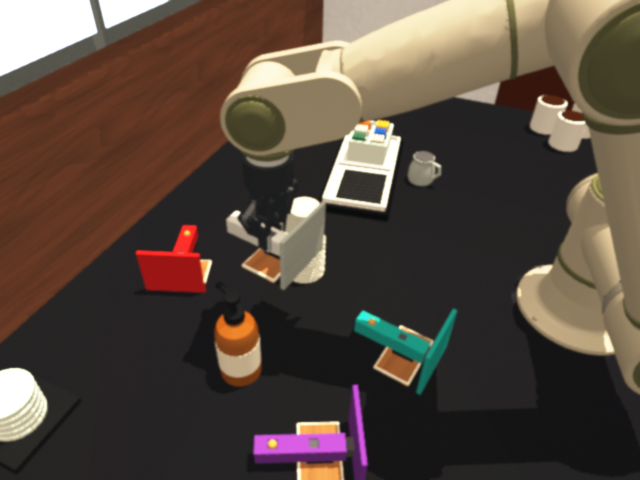

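View pics/scene3.png

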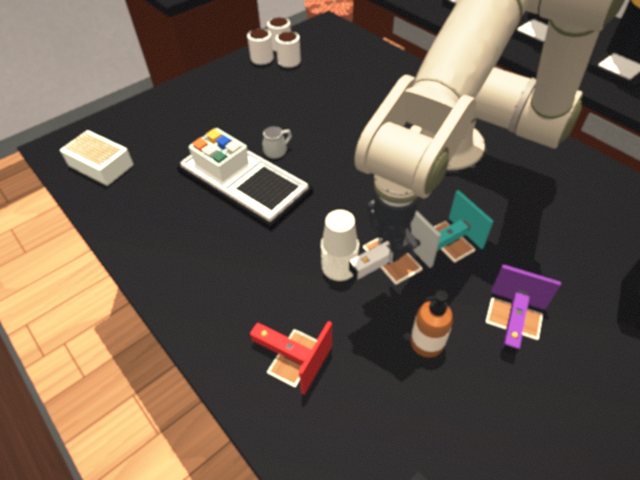

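The sign is held level and clear (side (270,235)). Now lift and start pitching, and collect kinematic data on the way.

```bash
python3 -m jog '[[[-0.05,0,0,0,0,0],[-0.05,0,0,0,0,0],[0,0,0,0,0.15,0],[0,0,0,0,0.15,0],[0,0,0,0,0.15,0],[0,0,0,0,0.15,0],[0,0,0,0,0,0]]]';  python3 - <<'E'
from rig import ctrl, vision
s=ctrl.sense();print(list(s['joints']),list(s['eef_pos']),list(s['ee_rot']),s['force'])
E
```

```text
time_s: 5.72
eef_pos: [525.8, 261.0, 282.1]
ee_rot: [-0.034, 0.88, -0.068, -0.469]
force: [0.9, 0.4, -10.1]
grip_width: 0.307
[np.float64(0.3833905827471844), np.float64(0.21575754342506737), np.float64(1.6223801960895652), np.float64(-0.40198553068805926), np.float64(0.8225827013040322), np.float64(2.307319117055579)] [np.float64(525.7799775057525), np.float64(261.013698472398), np.float64(282.08299306464465)] [np.float64(-0.03374551632722294), np.float64(0.8798494269425288), np.float64(-0.06751076204916641), np.float64(-0.469221187761437)] [  0.94164343   0.4450688  -10.06183346]
```

```bash
cat >> h.py <<'E'
DATA=[([-1.50137436,.313474793,1.4984813,0,1.33101,-.223389],[151.503,-502.385,238.706],[.10267,.69956,.10364,-.69952]),
([-.95646,-.056044,1.921963,0,1.2755,.767069],[293.593,-214.399,239.281],[-.05394,.70512,-.05398,-.70497]),
([.008536,.2013507,1.642683,0,1.29753,1.731274],[459.004,120.194,239.214],[-.05362,.70508,-.0537,-.70505]),
([.262336,.45943,1.2912,0.0003,1.39246,1.98214],[528.4,262.385,237.918],[.052578,-.704608,.052728,.705679]),
([.253758,.688397,1.518802,-.00015,.937605,1.978046],[526.958,256.782,25.346],None),
([.2604313,.4924703,1.3686297,-.00018,1.273329,1.983178],[529.529,261.425,189.601],[-.05443,.707475,-.052874,-.702653]),
([.3833906,.2157575,1.6223802,-.4019855,.8225827,2.3073191],[525.78,261.0137,282.083],[-.0337455,.8798494,-.0675108,-.4692212])]
def rz(a):return Rn.from_euler('z',a).as_matrix()
def ry(a):return Rn.from_euler('y',a).as_matrix()
def FK(q,p,full=False):
    L1,L2,E,H,T,d,c6,s4,s6=p
    A=rz(q[0])@ry(q[1]); el=np.array([0,0,H])+A@[0,0,L1]
    B=A@ry(q[2]); w=el+B@[E,0,L2]
    C=B@rz(s4*q[3]); w2=w+C@[0,d,0]
    D_=C@ry(q[4]); G=D_@rz(s6*q[5]+c6)
    # tool x along D z ; tool axes: x=Gz
    tip=w2+D_@[0,0,T]
    Rt=np.c_[G[:,2],G[:,0],G[:,1]]
    return (tip,Rt,el,w,w2) if full else (tip,Rt)
E
python3 - <<'E'
from h import *
from scipy.optimize import least_squares
np.set_printoptions(precision=4,suppress=True)
best=None
for s4 in(1,-1):
  for s6 in(1,-1):
    for c0 in(0,1.57,3.14,-1.57):
      def f(x):
        p=[*x,s4,s6];r=[]
        for j,P,qq in DATA:
            t,R=FK(j,p);r+=list(t-P)
            if qq is not None:r+=list(200*(R-Rn.from_quat([*qq[1:],qq[0]]).as_matrix()).ravel())
        return r
      o=least_squares(f,[438,397,36,200,250,116,c0],x_scale=[100]*6+[1])
      if best is None or o.cost<best[0]:best=(o.cost,o.x,s4,s6,o.fun)
print(best[:4],np.abs(best[4]).max())
np.save("kin.npy",[*best[1],best[2],best[3]])
for j,P,qq in DATA: print(FK(j,np.load("kin.npy"))[0]-P)
E
```

```text
(np.float64(801.0742531464244), array([444.7128, 396.0631,  40.7757, 232.3858, 276.9266, 116.8751,
         3.1416]), 1, 1) 33.269079596414656
[0.5795 0.1073 5.6074]
[-0.828   2.1224  5.9821]
[-0.7042  0.5975  5.8329]
[0.6297 0.7724 5.2142]
[1.1887 0.8994 5.3607]
[0.8868 0.8264 5.2718]
[  7.8119 -15.4352 -33.2691]
```

Run:
```python
from h import *
from scipy.optimize import least_squares
np.set_printoptions(precision=4,suppress=True)
for s4 in(1,-1):
  for s6 in(1,):
    k=np.load("kin.npy");k[7]=s4
    for j,P,qq in DATA[-3:]:
        if qq: print(s4,FK(j,k)[1],Rn.from_quat([*qq[1:],qq[0]]).as_matrix())
```

```text
1 [[ 0.007  -0.1513 -0.9885]
 [ 0.0017 -0.9885  0.1513]
 [-1.     -0.0027 -0.0066]] [[ 0.007  -0.1513 -0.9885]
 [ 0.0017 -0.9885  0.1513]
 [-1.     -0.0027 -0.0066]]
1 [[ 0.5505 -0.1505 -0.8211]
 [-0.0871 -0.9886  0.1227]
 [-0.8302  0.004  -0.5574]] [[ 0.5505 -0.1505 -0.8211]
 [-0.0871 -0.9886  0.1227]
 [-0.8302  0.004  -0.5574]]
-1 [[ 0.0069 -0.1514 -0.9884]
 [ 0.002  -0.9885  0.1514]
 [-1.     -0.003  -0.0065]] [[ 0.007  -0.1513 -0.9885]
 [ 0.0017 -0.9885  0.1513]
 [-1.     -0.0027 -0.0066]]
-1 [[ 0.336  -0.4262 -0.8399]
 [ 0.4447 -0.7143  0.5404]
 [-0.8302 -0.5551 -0.0504]] [[ 0.5505 -0.1505 -0.8211]
 [-0.0871 -0.9886  0.1227]
 [-0.8302  0.004  -0.5574]]
```

```bash
cat >> h.py <<'E'
def tool(yaw,elev):
    x=np.array([np.cos(yaw)*np.cos(elev),np.sin(yaw)*np.cos(elev),np.sin(elev)]);y=np.array([np.sin(yaw),-np.cos(yaw),0]);return np.c_[x,y,np.cross(x,y)]
def plan(tp,TR,n):
    from rig import ctrl
    from scipy.spatial.transform import Slerp
    s=ctrl.sense();q=s['ee_rot'];R0=Rn.from_quat([*q[1:],q[0]]);p0=s['eef_pos']
    rv=(R0.inv()*Rn.from_matrix(TR)).as_rotvec()/n
    R=R0;dp=(np.array(tp)-p0)/n/1000
    print("[[["+"],[".join(",".join("%.4g"%v for v in [*np.round((R0*Rn.from_rotvec(rv*i)).inv().apply(dp),4),*np.round(rv,4)]) for i in range(n))+"]]]")
E
python3 - <<'E'
from h import *
plan([515,60,335],tool(0.05,-0.55),10)
E
```

```text
[[[-0.0032,0.0201,-0.0045,-0.0137,0.0428,-0.0149],[-0.0033,0.0201,-0.0044,-0.0137,0.0428,-0.0149],[-0.0035,0.0201,-0.0043,-0.0137,0.0428,-0.0149],[-0.0036,0.0201,-0.0041,-0.0137,0.0428,-0.0149],[-0.0037,0.0201,-0.004,-0.0137,0.0428,-0.0149],[-0.0038,0.0201,-0.0039,-0.0137,0.0428,-0.0149],[-0.004,0.0201,-0.0038,-0.0137,0.0428,-0.0149],[-0.0041,0.0201,-0.0037,-0.0137,0.0428,-0.0149],[-0.0042,0.0201,-0.0036,-0.0137,0.0428,-0.0149],[-0.0044,0.02,-0.0035,-0.0137,0.0428,-0.0149]]]
```

```bash
python3 -m jog '[[[-0.007,0.018,-0.008,-0.0137,0.043,-0.015],[-0.005,0.02,-0.005,-0.0137,0.043,-0.015],[-0.0035,0.02,-0.0043,-0.0137,0.043,-0.015],[-0.0036,0.02,-0.004,-0.0137,0.043,-0.015],[-0.0037,0.02,-0.004,-0.0137,0.043,-0.015],[-0.0038,0.02,-0.004,-0.0137,0.043,-0.015],[-0.004,0.02,-0.004,-0.0137,0.043,-0.015],[-0.004,0.02,-0.0037,-0.0137,0.043,-0.015],[-0.004,0.02,-0.0036,-0.0137,0.043,-0.015],[-0.004,0.02,-0.0035,-0.0137,0.043,-0.015],[0,0,0,0,0,0]]]'
cat > fit.py <<'E'
from h import *
from scipy.optimize import least_squares
import json,os
def lin(j):
    q=j;A=rz(q[0])@ry(q[1]);B=A@ry(q[2]);C=B@rz(q[3]);D=C@ry(q[4]);z=np.array([0,0,1.])
    # unknowns: H, a1(x after j1), d0(y after j1/A/B), L1, E(B x), L2, E4(C x), d(C y), e5(D x), T
    return np.c_[z,rz(q[0])[:,0],B[:,1],A[:,2],B[:,0],B[:,2],C[:,0],C[:,1],D[:,0],D[:,2]]
def load():
    d=[(j,p) for j,p,_ in DATA]
    if os.path.exists("more.json"): d+=json.load(open("more.json"))
    return d
def add():
    from rig import ctrl
    s=ctrl.sense();d=json.load(open("more.json")) if os.path.exists("more.json") else []
    d.append([list(s['joints']),list(s['eef_pos'])]);json.dump(d,open("more.json","w"));print(s['joints'],s['eef_pos'],s['ee_rot'],s['force'],s['time_s'])
def solve(cols):
    d=load();A=np.vstack([lin(j)[:,cols] for j,_ in d]);b=np.hstack([p for _,p in d])
    x=np.linalg.lstsq(A,b,rcond=None)[0];return x,np.abs(A@x-b).max()
E
python3 - <<'E'
from fit import *
np.set_printoptions(precision=3,suppress=True)
add()
for c in([0,3,4,5,7,9],[0,2,3,4,5,7,9],[0,1,2,3,4,5,7,9],[0,2,3,5,6,7,9],[0,2,3,5,7,8,9],[0,2,3,4,5,7,8,9],[0,2,3,5,6,7,8,9]):print(c,*solve(c))
E
```

```text
time_s: 7.1
eef_pos: [518.4, 70.3, 340.9]
ee_rot: [0.002, 0.96, 0.022, -0.279]
force: [-0.7, -0.6, -9.0]
grip_width: 0.308
[-0.186 -0.165  2.053  0.659  0.325  0.821] [518.439  70.259 340.87 ] [ 0.002  0.96   0.022 -0.279] [-0.71  -0.605 -8.982] 7.1
[0, 3, 4, 5, 7, 9] [178.808 430.599  40.095 404.799 112.861 214.077] 49.43340796146799
[0, 2, 3, 4, 5, 7, 9] [201.299 116.299 438.9    38.999 397.499  -0.001 247.3  ] 0.02706118891170206
[0, 1, 2, 3, 4, 5, 7, 9] [201.299  -0.001 116.299 438.9    38.999 397.5    -0.001 247.3  ] 0.027062255248281986
[0, 2, 3, 5, 6, 7, 9] [174.443 114.001 428.806 392.087   9.868   2.015 240.014] 6.431559309590284
[0, 2, 3, 5, 7, 8, 9] [168.384 116.462 428.676 388.271  -0.199  -0.134 244.268] 9.111855257977936
[0, 2, 3, 4, 5, 7, 8, 9] [201.299 116.299 438.9    38.999 397.5    -0.001   0.    247.3  ] 0.02705667643152765
[0, 2, 3, 5, 6, 7, 8, 9] [176.484 115.776 427.257 389.322  11.651   0.282  -3.823 240.301] 5.990011215901859
```

```bash
cat >> h.py <<'E'
LO=np.array([-2.94,-.97,.19,-1.23,.02,-2.88]);HI=np.array([2.94,2.17,2.56,4.37,3.11,2.88])
def FK2(q):
    A=rz(q[0])@ry(q[1]);B=A@ry(q[2]);el=np.array([0,0,201.3])+A@[0,116.3,438.9];w=el+B@[39.,0,397.5];C=B@rz(q[3]);D_=C@ry(q[4]);G=D_@rz(q[5]+np.pi)
    return w+D_@[0,0,247.3],np.c_[G[:,2],G[:,0],G[:,1]],el,w
def IK(p,R,tries=150,seed=0):
    from scipy.optimize import least_squares
    rg=np.random.default_rng(seed);out=[]
    for _ in range(tries):
        q0=LO+(HI-LO)*rg.random(6)
        def f(q):
            t,r,_,_=FK2(q);return np.r_[t-p,200*(r-R).ravel()]
        o=least_squares(f,q0,bounds=(LO,HI))
        if o.cost<.5 and not any(np.abs(o.x-b).max()<.02 for b in out):out.append(o.x)
    return out
E
python3 - <<'E'
from h import *
np.set_printoptions(precision=2,suppress=True)
for el,z in((0,95.5),(0,180),(-.3,110),(-.3,200)):
    for q in IK(np.array([533.6,-179.9,z]),tool(.187,el),60): print(el,z,q,"elbow",FK2(q)[2],"w",FK2(q)[3])
for q in IK(np.array([529.7,-180.6,141.]),tool(.187,-1.5707),40): print("down",q)
for q in IK(np.array([529.7,-180.6,141.]),tool(.187,-1.5707)@Rn.from_euler('x',np.pi/2).as_matrix(),40): print("down+",q)
for q in IK(np.array([529.7,-180.6,141.]),tool(.187,-1.5707)@Rn.from_euler('x',-np.pi/2).as_matrix(),40): print("down-",q)
E
```

```text
0 95.5 [-0.98  0.84  2.15  1.97  1.51 -1.43] elbow [ 278.17 -207.23  494.28] w [ 290.61 -225.88   95.5 ]
0 180 [-0.98  0.59  2.19  1.95  1.43 -1.24] elbow [ 232.68 -139.1   565.54] w [ 290.61 -225.88  180.  ]
-0.3 110 [-0.95  0.59  2.17  1.86  1.13 -1.18] elbow [ 236.03 -131.63  566.16] w [ 301.46 -223.82  183.08]
-0.3 200 [-0.95  0.35  2.15  1.73  1.07 -0.9 ] elbow [181.13 -54.26 614.1 ] w [ 301.46 -223.82  273.08]
down [-0.54  0.48  1.52  0.    1.14  0.85]
down+ [-0.54  0.48  1.52  0.    1.14  2.42]
down- [-0.54  0.48  1.52  0.    1.14 -0.72]
```

Run:
```python
from h import *
plan([533,-180,240],tool(0.187,-0.3),12)
```

```text
[[[0.0047,0.021,0.0068,-0.0057,0.022,-0.0106],[0.0043,0.021,0.007,-0.0057,0.022,-0.0106],[0.0039,0.021,0.0072,-0.0057,0.022,-0.0106],[0.0035,0.021,0.0074,-0.0057,0.022,-0.0106],[0.0031,0.021,0.0076,-0.0057,0.022,-0.0106],[0.0028,0.0209,0.0078,-0.0057,0.022,-0.0106],[0.0024,0.0209,0.008,-0.0057,0.022,-0.0106],[0.002,0.0209,0.0081,-0.0057,0.022,-0.0106],[0.0016,0.0209,0.0083,-0.0057,0.022,-0.0106],[0.0012,0.0208,0.0084,-0.0057,0.022,-0.0106],[0.0007,0.0208,0.0086,-0.0057,0.022,-0.0106],[0.0003,0.0208,0.0087,-0.0057,0.022,-0.0106]]]
```

```bash
python3 -m jog '[[[0.0047,0.021,0.0068,-0.0057,0.022,-0.0106],[0.0043,0.021,0.007,-0.0057,0.022,-0.0106],[0.0039,0.021,0.0072,-0.0057,0.022,-0.0106],[0.0035,0.021,0.0074,-0.0057,0.022,-0.0106],[0.0031,0.021,0.0076,-0.0057,0.022,-0.0106],[0.0028,0.021,0.0078,-0.0057,0.022,-0.0106],[0.0024,0.021,0.008,-0.0057,0.022,-0.0106],[0.002,0.021,0.008,-0.0057,0.022,-0.0106],[0.0016,0.021,0.0083,-0.0057,0.022,-0.0106],[0.0012,0.021,0.0084,-0.0057,0.022,-0.0106],[0.0007,0.021,0.0086,-0.0057,0.022,-0.0106],[0,0,0,0,0,0]]]'
python3 - <<'E'
from fit import *
np.set_printoptions(precision=3,suppress=True)
add()
plan([533.6,-180,200],tool(0.187,0),6)
E
```

```text
time_s: 8.6
eef_pos: [531.7, -157.6, 249.0]
ee_rot: [0.013, 0.983, 0.086, -0.162]
force: [-1.1, 0.6, -9.1]
grip_width: 0.3
[-0.911  0.188  2.15   1.66   1.    -0.709] [ 531.656 -157.649  249.023] [ 0.013  0.983  0.086 -0.162] [-1.109  0.59  -9.051] 8.6
[[[0.0023,0.0038,0.0078,-0.0009,0.0545,-0.0021],[0.0019,0.0037,0.0079,-0.0009,0.0545,-0.0021],[0.0014,0.0037,0.008,-0.0009,0.0545,-0.0021],[0.001,0.0037,0.0081,-0.0009,0.0545,-0.0021],[0.0005,0.0037,0.0082,-0.0009,0.0545,-0.0021],[0.0001,0.0037,0.0082,-0.0009,0.0545,-0.0021]]]
```

```bash
python3 -m jog '[[[0.0023,0.0038,0.0078,-0.001,0.0545,-0.002],[0.0019,0.0037,0.0079,-0.001,0.0545,-0.002],[0.0014,0.0037,0.008,-0.001,0.0545,-0.002],[0.001,0.0037,0.008,-0.001,0.0545,-0.002],[0.0005,0.0037,0.008,-0.001,0.0545,-0.002],[0.0001,0.0037,0.008,-0.001,0.0545,-0.002],[0,0,0,0,0,0]]]'
python3 - <<'E'
from fit import *
from rig import vision
np.set_printoptions(precision=3,suppress=True)
add()
for n in("side","scene"):
    d=vision.capture(n);cv2.imwrite(f"pics/{n}4.png",d["image"][:,:,::-1])
E
python3 -c "
import cv2
a=cv2.imread('pics/scene4.png');b=cv2.imread('pics/side4.png')
cv2.imwrite('pics/s4c.png',cv2.resize(a[60:235,150:340],None,fx=3.3,fy=3.3,interpolation=2));cv2.imwrite('pics/d4c.png',cv2.resize(b[60:240,300:480],None,fx=3.3,fy=3.3,interpolation=2))"
```

```text
time_s: 9.48
eef_pos: [534.0, -178.1, 200.9]
ee_rot: [0.0, 0.996, 0.094, 0.0]
force: [-0.1, 0.4, -9.7]
grip_width: 0.305
[-0.979  0.532  2.19   1.942  1.411 -1.182] [ 534.039 -178.145  200.853] [0.    0.996 0.094 0.   ] [-0.096  0.403 -9.681] 9.475
```

View pics/s4c.png

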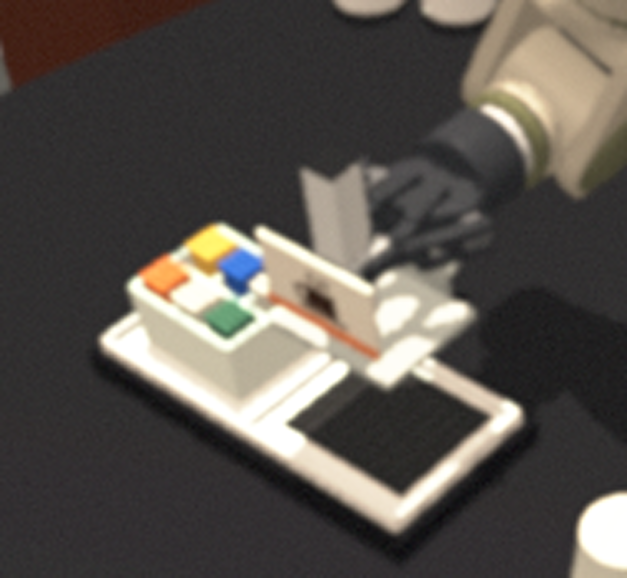

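View pics/d4c.png

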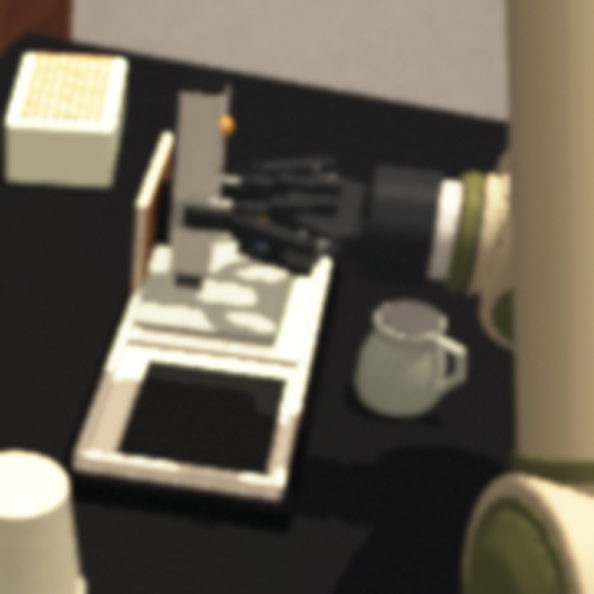

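Upright, board to the guests, level. Descend to ~25 mm above the mat and check alignment.

```bash
python3 -m jog '[[[0,0.0015,0.019,0,0,0],[0,0,0.019,0,0,0],[0,0,0.019,0,0,0],[0,0,0.019,0,0,0],[0,0,0,0,0,0]]]'
python3 - <<'E'
from fit import *
from rig import vision
np.set_printoptions(precision=3,suppress=True)
add()
for n in("side","scene"):
    d=vision.capture(n);cv2.imwrite(f"pics/{n}5.png",d["image"][:,:,::-1])
a=cv2.imread('pics/scene5.png');b=cv2.imread('pics/side5.png')
cv2.imwrite('pics/s5c.png',cv2.resize(a[100:230,200:340],None,fx=5,fy=4.6*5/4.6,interpolation=2)[:600]);cv2.imwrite('pics/d5c.png',cv2.resize(b[90:220,310:440],None,fx=4.6,fy=4.6,interpolation=2))
E
```

```text
time_s: 10.2
eef_pos: [534.5, -179.9, 126.0]
ee_rot: [0.001, 0.996, 0.094, 0.001]
force: [0.2, -0.5, -9.2]
grip_width: 0.307
[-0.98   0.753  2.165  1.964  1.486 -1.367] [ 534.46  -179.912  126.019] [0.001 0.996 0.094 0.001] [ 0.215 -0.506 -9.195] 10.2
```

View pics/s5c.png

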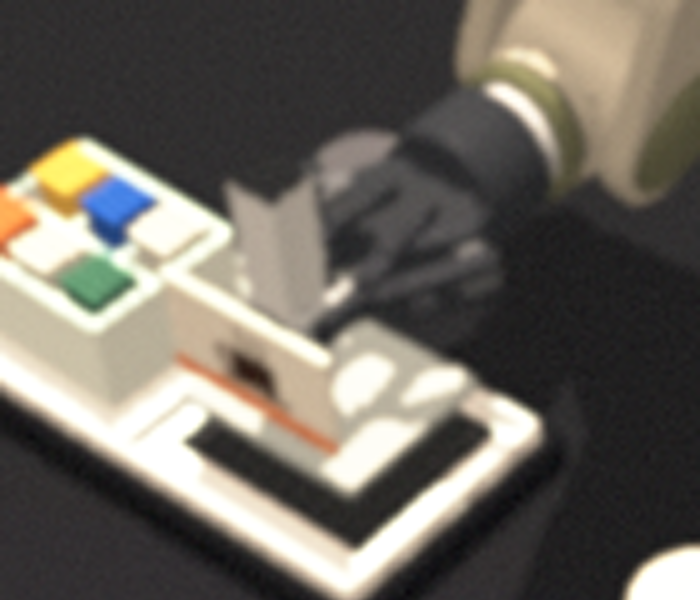

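View pics/d5c.png

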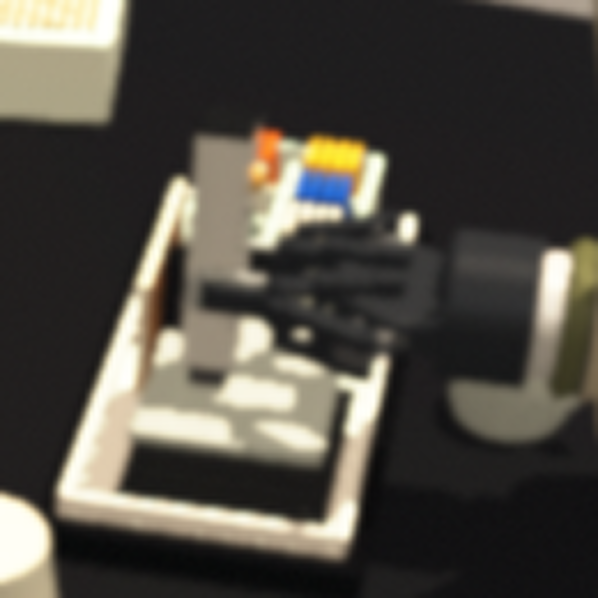

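Run:
```python
from h import *
np.set_printoptions(precision=1,suppress=True)
tx=np.array([np.cos(.187),np.sin(.187),0]);ty=np.array([-tx[1],tx[0],0])
tcp=np.array([534.5,-179.9,126.]);pole=tcp-4*tx-np.array([0,0,69.5])
for n,a,b in(("front+y",32,60),("rear+y",-68,60),("front-y",32,-60)):
  for z in(0,8):
    X=pole+a*tx+b*ty+np.array([0,0,z]);s=proj(S,X);d=proj(D,X)
    print(n,z,X,"scene crop",(s-[200,100])*5+2,"side crop",(d-[310,90])*4.6+2)
# measured
f=lambda u,v:(200+u/5-.4,100+v/5-.4);g=lambda u,v:(310+u/4.6-.4,90+v/4.6-.4)
print("tri front+y",tri(f(352,492),g(132,440)))
print("front+y z56",onz(S,f(352,492),57),onz(D,g(132,440),57))
print("rear+y z57 side",onz(D,g(322,466),57))
mat=np.array([512,-184.2,26])
for c in((56,66),(56,-66),(-56,66),(-56,-66)):
    X=mat+c[0]*tx+c[1]*ty;print("mat",c,(proj(S,X)-[200,100])*5+2,(proj(D,X)-[310,90])*4.6+2)
```

```text
front+y 0 [ 550.9 -115.7   56.5] scene crop [349.5 501.8] side crop [130.7 445.3]
front+y 8 [ 550.9 -115.7   64.5] scene crop [347.9 490.8] side crop [131.5 432.4]
rear+y 0 [ 452.6 -134.3   56.5] scene crop [477.9 391.3] side crop [323.9 472.4]
rear+y 8 [ 452.6 -134.3   64.5] scene crop [476.9 380.1] side crop [325.4 459.5]
front-y 0 [ 573.2 -233.6   56.5] scene crop [179.2 401. ] side crop [170.9 324.6]
front-y 8 [ 573.2 -233.6   64.5] scene crop [176.8 389.9] side crop [171.7 312.2]
tri front+y [ 549.3 -114.6   61.9]
front+y z56 [ 546.1 -119.9   57. ] [ 551.6 -119.6   57. ]
rear+y z57 side [ 454.9 -138.5   57. ]
mat (56, 66) [357.7 553.9] [116.4 498.3]
mat (56, -66) [173.3 442.9] [160.7 364.2]
mat (-56, 66) [498.4 430.3] [329.9 529.2]
mat (-56, -66) [316.  328.5] [358.8 390.8]
```

```bash
python3 - <<'E'
from h import *
np.set_printoptions(precision=1,suppress=True)
for X in([570.1,-87.7,34],[422.7,-115.6,34]):print((proj(S,X)-[165,115])*5+2,(proj(D,X)-[310,105])*5+2)
E
python3 - <<'E'
import cv2
a=cv2.imread("pics/c3.png");b=cv2.imread("pics/c4.png")
cv2.imwrite("pics/c34.png",cv2.resize(cv2.hconcat([a[275:575,400:800],b[300:600,0:400]]),None,fx=1,fy=1))
E
```

```text
[532.3 506.6] [ 80.5 468.9]
[721.4 338.9] [396.1 514.7]
```

View pics/c34.png

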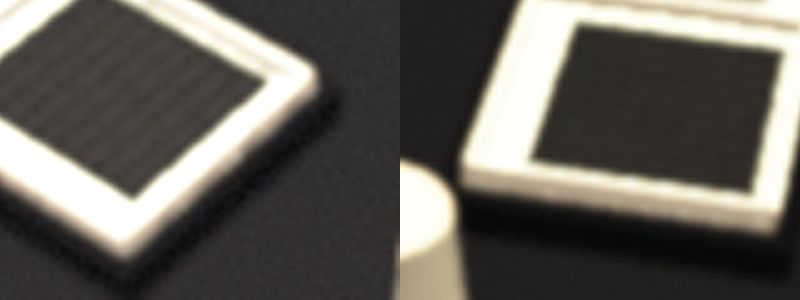

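Base corner triangulates to (549,−115), against the desired (550,−116). Lower to contact.

```bash
python3 -m jog '[[[-0.0005,0,0.012,0,0,0],[0,0,0.01,0,0,0],[0,0,0.004,0,0,0],[0,0,0,0,0,0]]]'; python3 -m jog '[[[0,0,0.0025,0,0,0],[0,0,0,0,0,0]]]'
```

```text
time_s: 10.8
eef_pos: [533.7, -180.2, 99.9]
ee_rot: [0.001, 0.996, 0.093, 0.002]
force: [-0.5, -0.2, -9.6]
grip_width: 0.304
time_s: 11.05
eef_pos: [533.8, -180.2, 97.7]
ee_rot: [0.001, 0.996, 0.094, 0.002]
force: [-0.2, 0.4, -10.0]
grip_width: 0.307
```

```bash
python3 -m jog '[[[0,0,0.0015,0,0,0],[0,0,0,0,0,0]]]'; python3 -m jog '[[[0,0,0.0015,0,0,0],[0,0,0,0,0,0]]]'; python3 -m jog '[[[0,0,0.0015,0,0,0],[0,0,0,0,0,0]]]'
```

```text
time_s: 11.3
eef_pos: [533.8, -180.2, 96.2]
ee_rot: [0.001, 0.996, 0.094, 0.002]
force: [-0.1, -0.5, -9.1]
grip_width: 0.307
time_s: 11.55
eef_pos: [533.9, -180.3, 95.2]
ee_rot: [0.002, 0.996, 0.093, 0.003]
force: [2.0, 0.5, -3.0]
grip_width: 0.306
time_s: 11.8
eef_pos: [533.9, -180.3, 93.7]
ee_rot: [0.002, 0.996, 0.094, 0.003]
force: [4.0, 0.9, 0.2]
grip_width: 0.304
```

Contact at z≈95.5 as predicted and the weight is off the wrist. A check before release.

```bash
cat > snap.py <<'E'
import sys,cv2
from rig import vision
k=sys.argv[1]
for n,(x0,x1,y0,y1) in(("scene",(200,340,100,220)),("side",(310,450,70,220))):
    d=vision.capture(n);im=d["image"][:,:,::-1];cv2.imwrite(f"pics/{n}{k}.png",im)
    c=cv2.resize(im[y0:y1,x0:x1],None,fx=5 if n=="scene" else 4,fy=5 if n=="scene" else 4,interpolation=2);cv2.imwrite(f"pics/{n}{k}c.png",c)
E
python3 snap.py 6
```

```text
(no output)
```

View pics/scene6c.png

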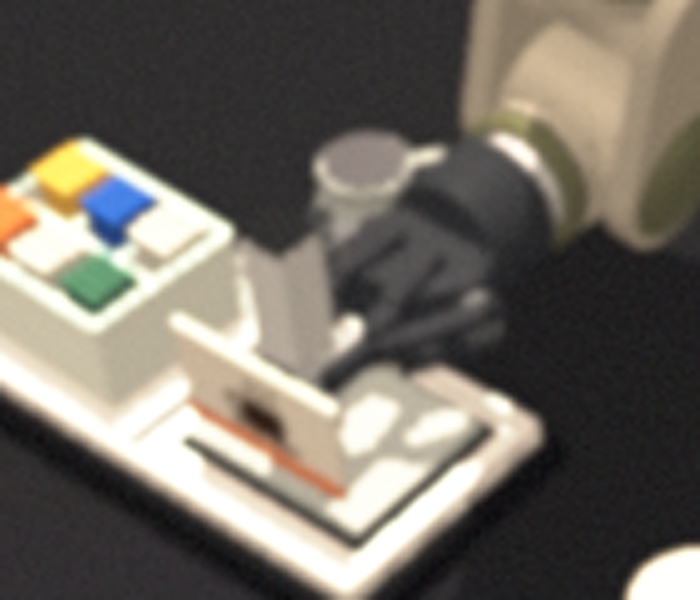

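View pics/side6c.png

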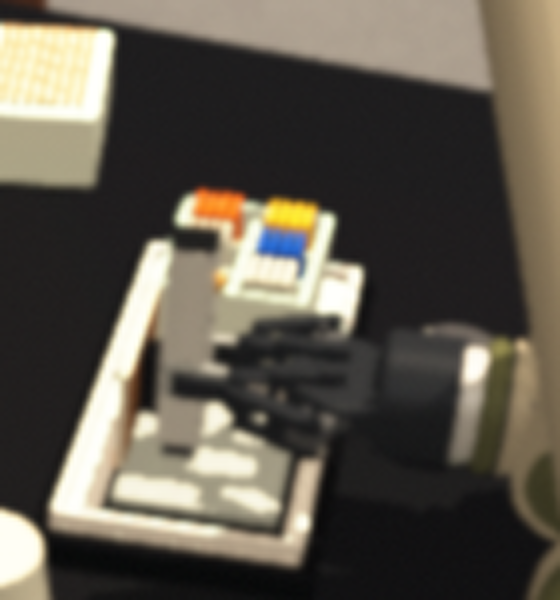

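Base sits centred with an even dark mat margin on the visible sides (scene crop edges (190,440)-(355,545)-(490,430)). Release and back off.

```bash
python3 -m jog '[[[0,0,0,0,0,0],[0,0,0,0,0,0],[0,0,0,0,0,0]]]' 90; python3 -m jog '[[[-0.01,0,0,0,0,0],[-0.02,0,0,0,0,0],[-0.025,0,0,0,0,0],[-0.025,0,0,0,0,0],[0,0,0,0,0,0]]]'
python3 - <<'E'
from fit import *
np.set_printoptions(precision=3,suppress=True)
add()
E
python3 snap.py 7
```

```text
time_s: 12.28
eef_pos: [533.7, -180.2, 93.3]
ee_rot: [0.001, 0.996, 0.093, 0.002]
force: [-0.1, -0.3, 0.3]
grip_width: 0.648
time_s: 12.9
eef_pos: [454.2, -196.2, 92.9]
ee_rot: [0.001, 0.996, 0.092, 0.002]
force: [0.6, 0.7, -0.1]
grip_width: 0.642
[-1.223  0.852  2.27   1.734  1.571 -1.555] [ 454.213 -196.167   92.93 ] [0.001 0.996 0.092 0.002] [ 0.63   0.705 -0.129] 12.9
```

View pics/side7c.png

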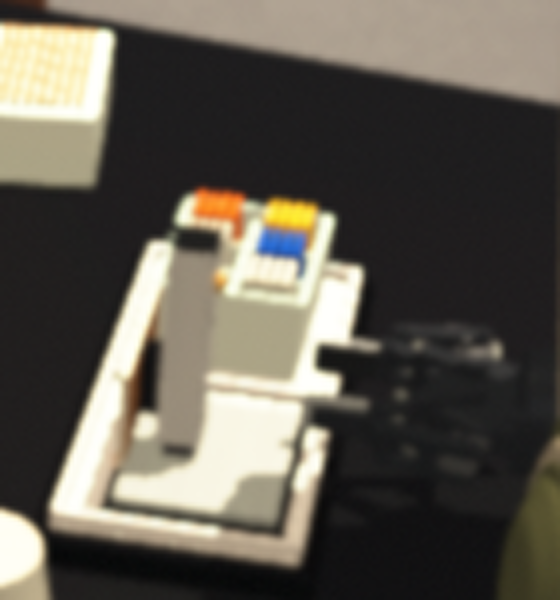

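View pics/scene7c.png

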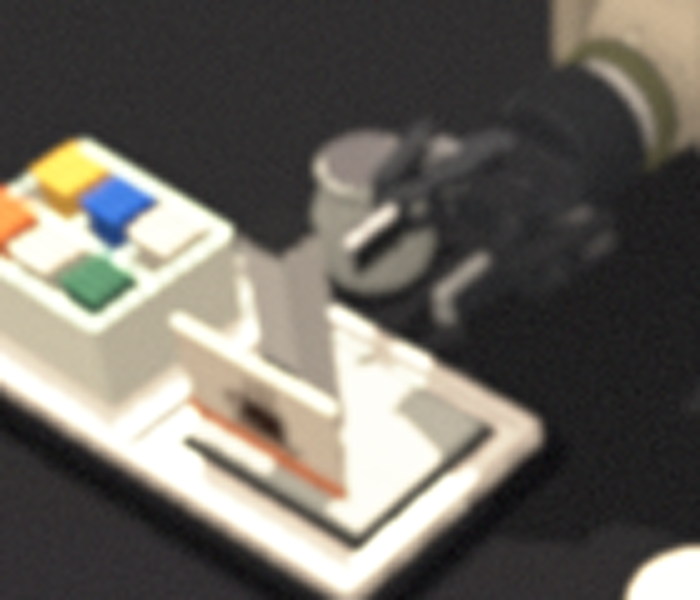

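Sign stands flat on its own. Go up and around to the top grasp (jaws along the tray x).

```bash
python3 -m jog '[[[0,0,-0.035,0,0,0],[0,0,-0.045,0,0,0],[0,0,-0.045,0,0,0],[0,0,-0.045,0,0,0],[0,0,-0.035,0,0,0],[0,0,0,0,0,0]]]';python3 - <<'E'
from fit import *
np.set_printoptions(precision=3,suppress=True)
add()
plan([529.8,-181,275],tool(.187,-1.5707)@Rn.from_euler('x',-np.pi/2).as_matrix(),16)
E
```

```text
time_s: 13.75
eef_pos: [454.8, -193.7, 300.1]
ee_rot: [0.004, 0.996, 0.094, 0.003]
force: [-0.1, 0.7, -1.2]
grip_width: 0.648
[-1.22   0.182  2.282  1.701  1.473 -0.909] [ 454.762 -193.687  300.088] [0.004 0.996 0.094 0.003] [-0.112  0.661 -1.208] 13.75
[[[0.0047,0.0001,0.0016,-0.0749,-0.0755,-0.076],[0.0048,0.0003,0.0012,-0.0749,-0.0755,-0.076],[0.0049,0.0006,0.0009,-0.0749,-0.0755,-0.076],[0.0049,0.0009,0.0006,-0.0749,-0.0755,-0.076],[0.0048,0.0013,0.0003,-0.0749,-0.0755,-0.076],[0.0047,0.0016,0.0001,-0.0749,-0.0755,-0.076],[0.0046,0.002,-0.0001,-0.0749,-0.0755,-0.076],[0.0044,0.0024,-0.0003,-0.0749,-0.0755,-0.076],[0.0042,0.0027,-0.0005,-0.0749,-0.0755,-0.076],[0.0039,0.0031,-0.0005,-0.0749,-0.0755,-0.076],[0.0036,0.0034,-0.0006,-0.0749,-0.0755,-0.076],[0.0033,0.0037,-0.0006,-0.0749,-0.0755,-0.076],[0.003,0.004,-0.0005,-0.0749,-0.0755,-0.076],[0.0026,0.0042,-0.0004,-0.0749,-0.0755,-0.076],[0.0023,0.0044,-0.0003,-0.0749,-0.0755,-0.076],[0.0019,0.0046,-0.0001,-0.0749,-0.0755,-0.076]]]
```

```bash
python3 -m jog '[[[0.0047,0,0.0016,-0.075,-0.0755,-0.076],[0.0048,0.0003,0.0012,-0.075,-0.0755,-0.076],[0.0049,0.0006,0.0009,-0.075,-0.0755,-0.076],[0.0049,0.0009,0.0006,-0.075,-0.0755,-0.076],[0.0048,0.0013,0.0003,-0.075,-0.0755,-0.076],[0.0047,0.0016,0,-0.075,-0.0755,-0.076],[0.0046,0.002,0,-0.075,-0.0755,-0.076],[0.0044,0.0024,0,-0.075,-0.0755,-0.076],[0.0042,0.0027,-0.0005,-0.075,-0.0755,-0.076],[0.0039,0.0031,-0.0005,-0.075,-0.0755,-0.076],[0.0036,0.0034,-0.0006,-0.075,-0.0755,-0.076],[0,0,0,0,0,0]]]';python3 - <<'E'
from fit import *
np.set_printoptions(precision=3,suppress=True)
add()
plan([529.8,-181,275],tool(.187,-1.5707)@Rn.from_euler('x',-np.pi/2).as_matrix(),6)
E
```

```text
time_s: 15.25
eef_pos: [506.6, -184.6, 279.6]
ee_rot: [0.413, 0.713, 0.452, -0.341]
force: [-1.1, 0.1, -0.9]
grip_width: 0.646
[-0.815  0.253  1.562  0.545  1.379 -0.74 ] [ 506.578 -184.627  279.586] [ 0.413  0.713  0.452 -0.341] [-1.083  0.12  -0.899] 15.25
[[[0.0023,0.0032,-0.0007,-0.0624,-0.064,-0.0628],[0.002,0.0034,-0.0006,-0.0624,-0.064,-0.0628],[0.0018,0.0035,-0.0005,-0.0624,-0.064,-0.0628],[0.0015,0.0037,-0.0004,-0.0624,-0.064,-0.0628],[0.0013,0.0038,-0.0002,-0.0624,-0.064,-0.0628],[0.001,0.0039,-0.0001,-0.0624,-0.064,-0.0628]]]
```

```bash
python3 -m jog '[[[0.0023,0.0032,-0.0007,-0.0624,-0.064,-0.0628],[0.002,0.0034,-0.0006,-0.0624,-0.064,-0.0628],[0.0018,0.0035,-0.0005,-0.0624,-0.064,-0.0628],[0.0015,0.0037,-0.0004,-0.0624,-0.064,-0.0628],[0.0013,0.0038,-0.0002,-0.0624,-0.064,-0.0628],[0.001,0.0039,-0.0001,-0.0624,-0.064,-0.0628],[0,0,0,0,0,0],[0,0,0,0,0,0]]]';python3 - <<'E'
from fit import *
from rig import vision
np.set_printoptions(precision=4,suppress=True)
add()
cv2.imwrite("pics/w8.png",vision.capture("wrist")["image"][:,:,::-1])
E
python3 snap.py 8
```

```text
time_s: 16.25
eef_pos: [528.5, -182.3, 275.0]
ee_rot: [0.543, 0.453, 0.544, -0.452]
force: [-0.1, 0.5, -0.3]
grip_width: 0.648
[-0.5422  0.367   1.3298  0.001   1.4454 -0.7245] [ 528.4912 -182.3461  275.0379] [ 0.5432  0.4528  0.5437 -0.4522] [-0.0793  0.465  -0.3265] 16.25
```

View pics/w8.png

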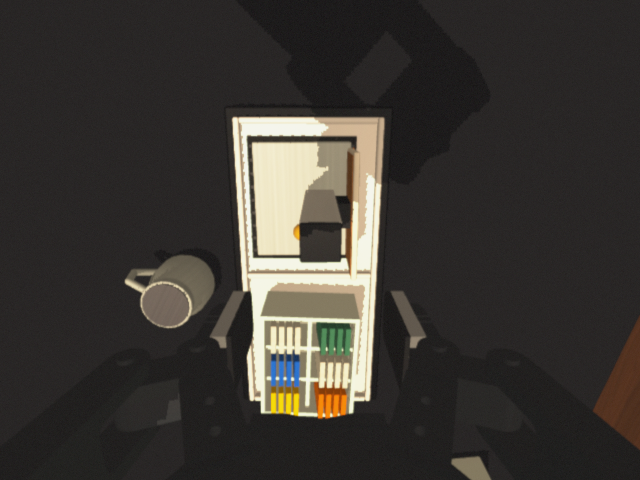

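View pics/scene8c.png

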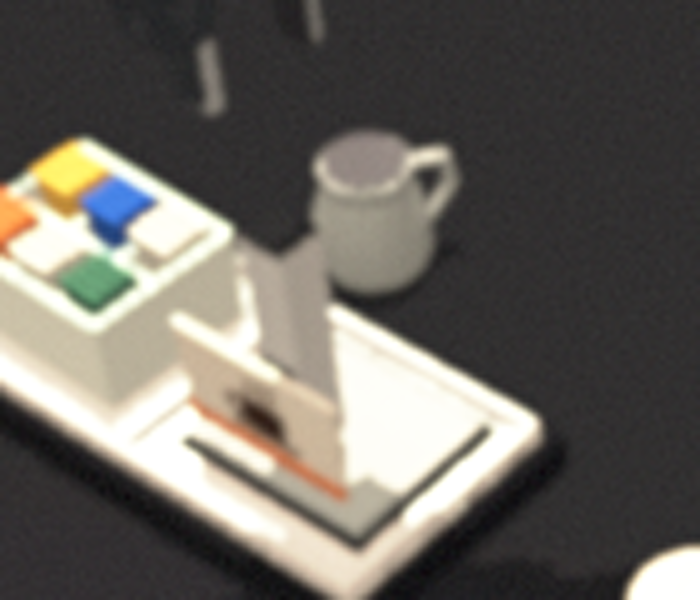

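View pics/side8c.png

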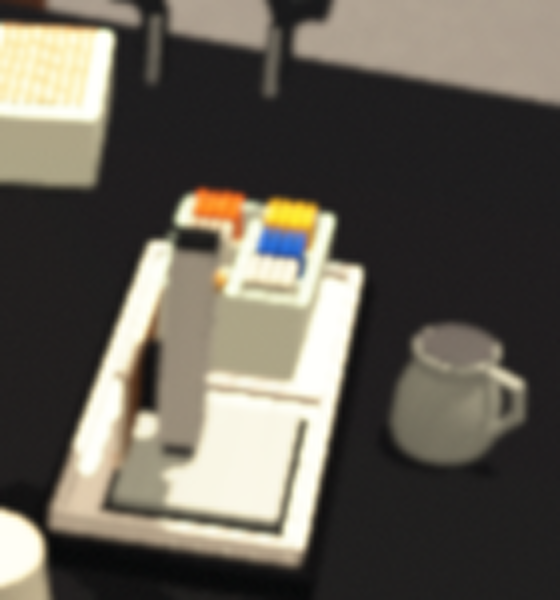

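Run:
```python
from h import *
np.set_printoptions(precision=3,suppress=True)
pos=np.array([528.49,-182.35,275.04]);q=[.5432,.4528,.5437,-.4522]
print(Rn.from_quat([*q[1:],q[0]]).as_matrix())
a=cv2.imread("pics/w8.png");cv2.imwrite("pics/w8c.png",cv2.resize(a[125:285,225:385],None,fx=3.7,fy=3.7,interpolation=2)*1)
for p,z in[((320.5,242),181),((301,222),181),((341,222),181),((340,262),181),((300,262),181),((296,232),152),((248,136),26),((356,137),26),((253,258),26),((357,258),26)]:print(p,won(p,z,pos,q))
```

```text
[[-0.     0.983  0.181]
 [ 0.001  0.181 -0.983]
 [-1.     0.    -0.001]]
(320.5, 242) [ 530.309 -180.773  181.   ]
(301, 222) [ 515.486 -169.787  181.   ]
(341, 222) [ 540.806 -165.113  181.   ]
(340, 262) [ 545.635 -192.131  181.   ]
(300, 262) [ 519.457 -196.963  181.   ]
(296, 232) [ 513.162 -185.406  152.   ]
(248, 136) [ 447.704 -131.334   26.   ]
(356, 137) [ 555.282 -112.461   26.   ]
(253, 258) [ 469.844 -260.485   26.   ]
(357, 258) [ 583.888 -239.436   26.   ]
```

View pics/w8c.png

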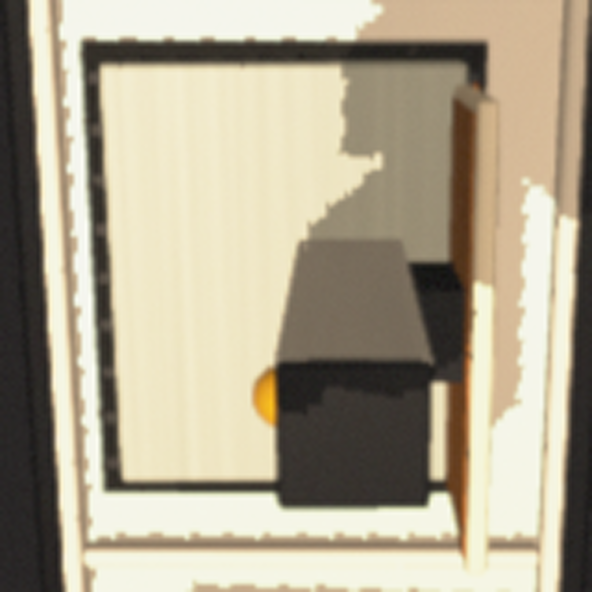

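The wrist view shows the base inside the mat with a margin on every side and square to it. The button is at the back (crop (265,397)), and the cap centre (530.3,−181) at z=181 matches the plan. Descend so the pads straddle the button height (152).

```bash
python3 -m jog '[[[0.03,0.0017,-0.001,0,0,0],[0.04,0,0,0,0,0],[0.034,0,0,0,0,0],[0.02,0,0,0,0,0],[0.01,0,0,0,0,0],[0,0,0,0,0,0]]]'; python3 snap.py 9
```

```text
time_s: 17.15
eef_pos: [530.3, -181.5, 141.8]
ee_rot: [0.544, 0.452, 0.543, -0.453]
force: [-1.0, -0.4, -0.1]
grip_width: 0.648
```

View pics/side9c.png

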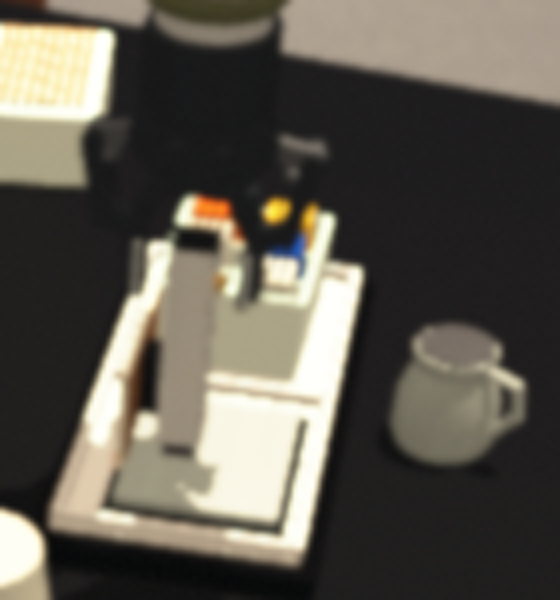

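```bash
python3 -m jog '[[[0,0,0,0,0,0],[0,0,0,0,0,0],[0,0,0,0,0,0],[0,0,0,0,0,0],[0,0,0,0,0,0],[0,0,0,0,0,0]]]' 255 35;python3 -m jog '[[[-0.004,0,0,0,0,0],[-0.004,0,0,0,0,0],[0,0,0,0,0,0]]]'; python3 snap.py 10
```

```text
time_s: 18.0
eef_pos: [530.4, -181.5, 142.4]
ee_rot: [0.544, 0.451, 0.543, -0.453]
force: [-4.6, 0.1, 5.6]
grip_width: 0.324
time_s: 18.38
eef_pos: [530.4, -181.2, 149.8]
ee_rot: [0.544, 0.452, 0.543, -0.453]
force: [-2.1, -0.9, -2.1]
grip_width: 0.325
```

View pics/side10c.png

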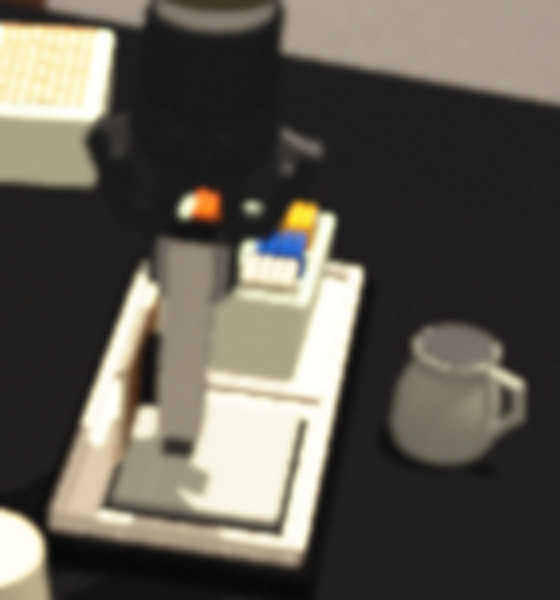

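View pics/scene10c.png

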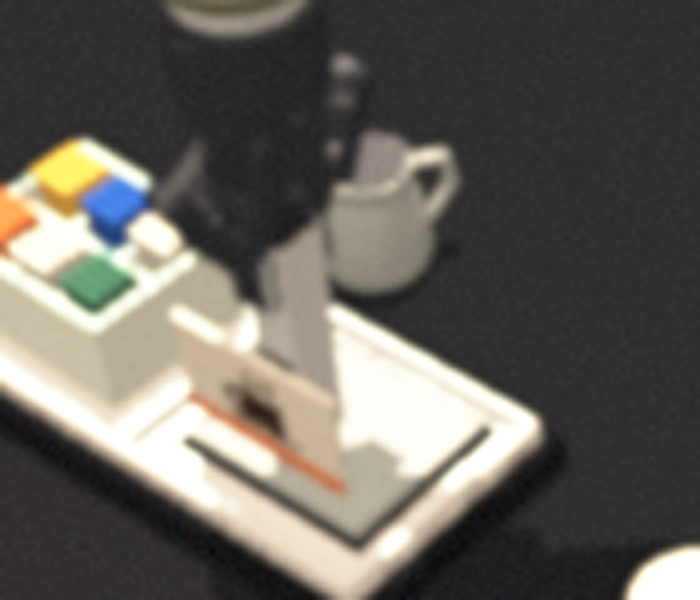

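The base stays down and the tube is sliding (−2 N only). Continue to about 54 mm, then small steps.

```bash
python3 -m jog '[[[-0.008,0,0,0,0,0],[-0.012,0,0,0,0,0],[-0.012,0,0,0,0,0],[-0.01,0,0,0,0,0],[-0.004,0,0,0,0,0],[0,0,0,0,0,0]]]';python3 -m jog '[[[-0.002,0,0,0,0,0],[-0.0015,0,0,0,0,0],[0,0,0,0,0,0]]]';python3 -m jog '[[[-0.001,0,0,0,0,0],[-0.001,0,0,0,0,0],[0,0,0,0,0,0]]]'; python3 snap.py 11
```

```text
time_s: 19.23
eef_pos: [530.5, -181.1, 196.4]
ee_rot: [0.544, 0.452, 0.543, -0.452]
force: [-3.7, 1.3, 0.4]
grip_width: 0.323
time_s: 19.6
eef_pos: [530.5, -181.1, 199.4]
ee_rot: [0.544, 0.451, 0.543, -0.452]
force: [-3.1, 0.9, -1.5]
grip_width: 0.325
time_s: 19.98
eef_pos: [530.5, -181.1, 201.7]
ee_rot: [0.544, 0.451, 0.543, -0.452]
force: [-3.0, 1.3, 3.3]
grip_width: 0.323
```

View pics/side11c.png

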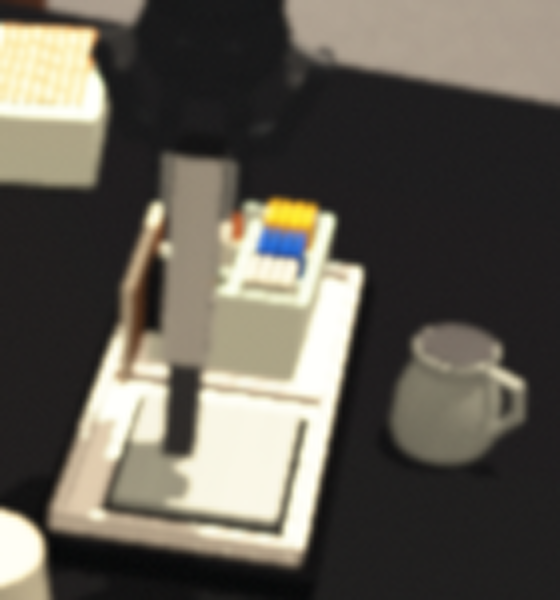

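```bash
python3 -m jog '[[[-0.0007,0,0,0,0,0],[0,0,0,0,0,0]]]';python3 -m jog '[[[-0.0007,0,0,0,0,0],[0,0,0,0,0,0]]]'; python3 snap.py 12; python3 -c "
import cv2;a=cv2.imread('pics/side12.png');cv2.imwrite('pics/z.png',cv2.resize(a[120:190,335:395],None,fx=9,fy=9,interpolation=2)[:600])"
```

```text
time_s: 20.32
eef_pos: [530.5, -181.1, 202.2]
ee_rot: [0.544, 0.452, 0.543, -0.452]
force: [-2.9, 1.3, 3.2]
grip_width: 0.324
time_s: 20.58
eef_pos: [530.5, -181.2, 202.6]
ee_rot: [0.544, 0.452, 0.543, -0.452]
force: [-2.0, 1.1, 0.2]
grip_width: 0.323
```

View pics/z.png

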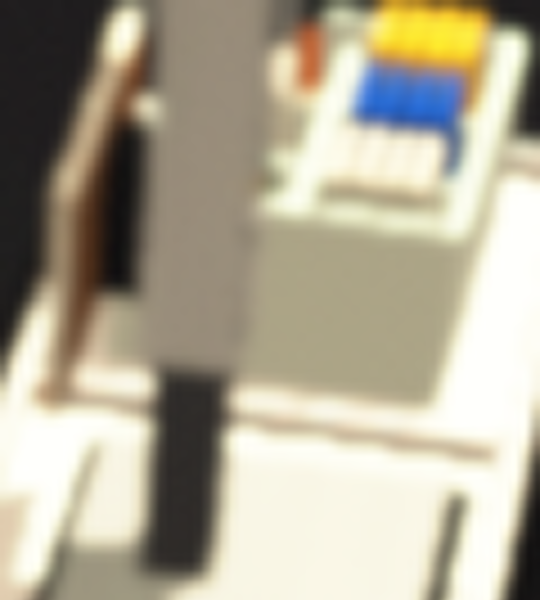

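```bash
python3 - <<'E'
from h import *
np.set_printoptions(precision=1,suppress=True)
tx=np.array([np.cos(.187),np.sin(.187),0]);ty=np.array([-tx[1],tx[0],0]);P=np.array([530.,-181,0])
for z in(46,90,96,100,106):
    X=P+14*ty+[0,0,z];print(z,(proj(D,X)-[335,120])*9+4)
for z in(92,142,147,152):
    X=P-20*tx+[0,0,z];print("btn",z,(proj(D,X)-[335,120])*9+4)
E
python3 -c "
import cv2;a=cv2.imread('pics/side8.png');cv2.imwrite('pics/z8.png',cv2.resize(a[120:190,335:395],None,fx=9,fy=9,interpolation=2)[:600])"
```

```text
46 [178.7 554.8]
90 [189.9 417. ]
96 [191.5 397.8]
100 [192.5 384.8]
106 [194.1 365.3]
btn 92 [273.  392.8]
btn 142 [288.5 228.3]
btn 147 [290.1 211.3]
btn 152 [291.7 194.3]
```

View pics/z8.png

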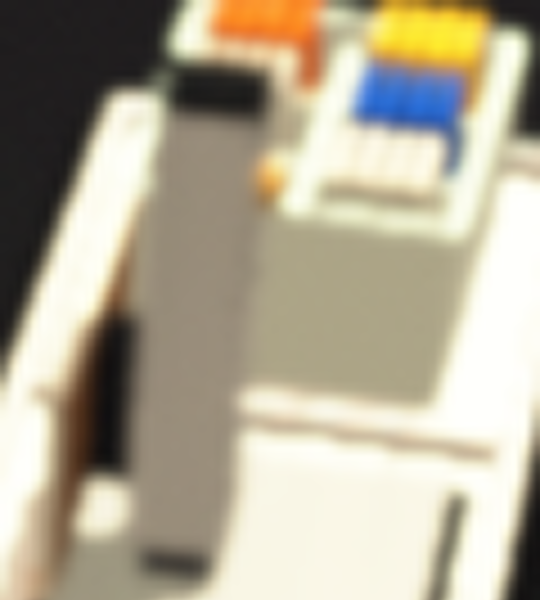

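Tube bottom moved from y≈548 to ≈372 in the crop (≈3.16 px/mm), so the draw is about 56 mm with the button not out yet: the pads slipped ~4 mm. Continue in 1 mm steps.

```bash
python3 -m jog '[[[-0.001,0,0,0,0,0],[-0.001,0,0,0,0,0],[0,0,0,0,0,0]]]';python3 -m jog '[[[-0.001,0,0,0,0,0],[0,0,0,0,0,0]]]';python3 snap.py 13; python3 -c "
import cv2;a=cv2.imread('pics/side13.png');cv2.imwrite('pics/z13.png',cv2.resize(a[120:190,335:395],None,fx=9,fy=9,interpolation=2)[:600])"
```

```text
time_s: 21.05
eef_pos: [530.5, -181.1, 204.8]
ee_rot: [0.544, 0.452, 0.543, -0.452]
force: [-2.1, 1.0, -0.8]
grip_width: 0.319
time_s: 21.3
eef_pos: [530.5, -181.2, 205.8]
ee_rot: [0.544, 0.452, 0.543, -0.452]
force: [-2.6, 0.7, -1.1]
grip_width: 0.324
```

View pics/z13.png

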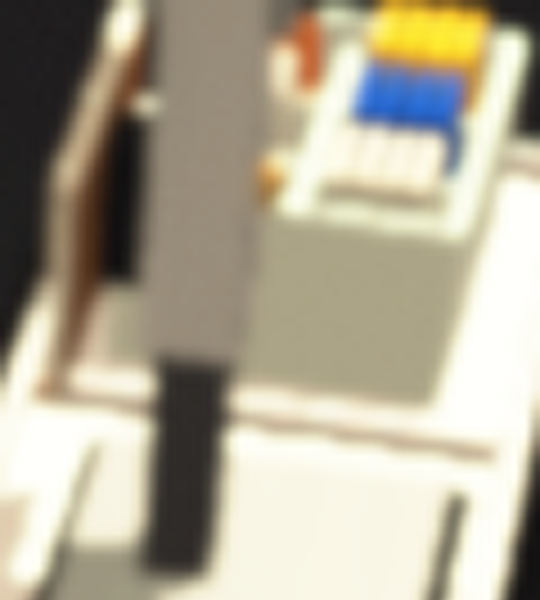

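The button has popped out (crop (268,178), the same spot as when locked low), with the base unmoved. Release and retreat up.

```bash
python3 -m jog '[[[0,0,0,0,0,0],[0,0,0,0,0,0],[0,0,0,0,0,0],[0,0,0,0,0,0]]]' 90; python3 -m jog '[[[-0.02,0,0,0,0,0],[-0.04,0,0,0,0,0],[-0.045,0,0,0,0,0],[-0.03,0,0,0,0,0],[0,0,0,0,0,0],[0,0,0,0,0,0]]]'; python3 snap.py 14
python3 - <<'E'
from h import *
from rig import vision
cv2.imwrite("pics/w14.png",vision.capture("wrist")["image"][:,:,::-1])
a=cv2.imread('pics/side14.png');cv2.imwrite('pics/z14.png',cv2.resize(a[90:210,320:440],None,fx=5,fy=5,interpolation=2))
E
```

```text
time_s: 21.9
eef_pos: [530.5, -181.2, 205.8]
ee_rot: [0.544, 0.452, 0.543, -0.452]
force: [-0.7, -0.5, -0.8]
grip_width: 0.648
time_s: 22.65
eef_pos: [530.3, -180.8, 339.6]
ee_rot: [0.544, 0.451, 0.544, -0.453]
force: [0.1, 0.7, -0.7]
grip_width: 0.642
```

View pics/z14.png

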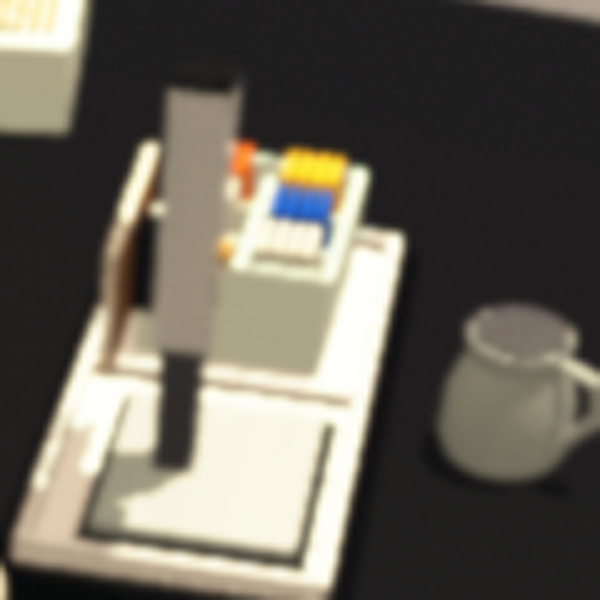

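View pics/w14.png

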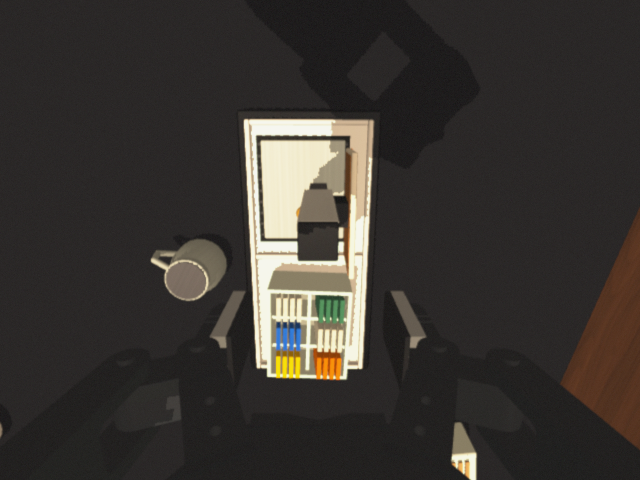

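View pics/scene14.png

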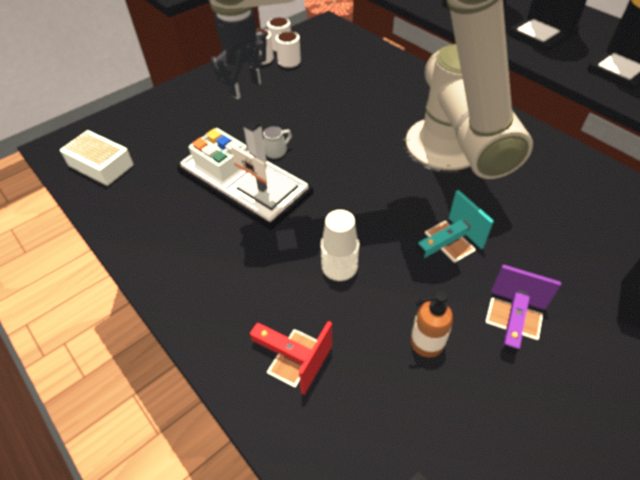

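Everything is in place: the sign holds its height with the button out (crop (225,245)). The base is inside the mat's dark border on the left, top and right (wrist (257–350,136–242)), and the bystanders are unchanged.

```bash
python3 -c "
from rig import workorder;print(workorder.finish_job())"
```

```text
the job is handed in; nothing more can be done
None
```

The sign now stands on the mat in the free bay with its board facing the guests, raised to its high setting. I handed the job in at about 23 s of the 58 s allowed.

- **Standing it up:** I gripped the white sign by the tube's sides, lifted it clear of the cups and turned it upright. I then lowered it onto the mat, touching down at the predicted height, and let go.
- **Raising it:** I took the tube from above by its front and back faces at the button and drew it up. The pads slipped about 4 mm, so I went on in 1 mm steps until the button popped out. The draw measured about 59.5 mm, and I then released it and moved the arm clear.

**Last checks:**
- **Position:** The base is flat, square and inside the mat's border, with the sign clear of the gripper. The tube hides part of the edge nearest the caddy in the final pictures. An earlier wrist picture, taken before the raise, showed only a thin margin there.
- **Height:** The button is out at the same spot as when the sign was low, and the tube stayed up after release.
- **Bystanders:** The caddy, cups, syrup bottle, creamer and the coloured look-alikes look unmoved.
- **Disagreements:** The mat measured about 106 x 124 mm in the images, against the 112 x 132 mm given. In the side view the tray's edges also sat about 7 mm away from where the mat's centre implied. I aligned the sign to the mat itself.

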